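Exchange the weighed vial for the one behind the bottles

TASK

The empty glass vial on the balance is to be exchanged for the filled one, which stands in the back row of the bottle rack. First set the two bottles that stand directly in front of the filled vial aside on the spill tray; then exchange the vials, so that the filled one stands on the middle of the balance pan and the empty one in the rack cup that the filled one came from, and last put each of the two bottles back into the very cup it was taken from. Keep bottles and vials upright throughout, and leave the third bottle and the small pot in the rack where they are.

Things in the scene. Friction and masses are not known exactly. Their poses are not given: they have to be found in the camera images.
- rack: White fixed rack: base plate 130 (x) x 280 (y) mm, 5 mm thick; on it the things stand in round cups (rims at z 30 mm, wall 2.6 mm). Origin: centre of underside, x to the back. Front row: bottle cups, 84 mm inside, at (x, y) = (-14, -90), (-14, 0), (-14, 90) mm. Back row: vial cups, 40 mm inside, at (36, -45), (36, 45) mm, each behind the gap between two bottles.
- tray: Flat grey spill tray, fixed, 280 (its x) x 140 (its y) mm, rim 16 mm high, walls 4 mm, floor 4 mm thick; empty at the start. Origin at the centre of its underside, x along its length. (Not listed, fixed: a tall centrifuge at the left end of the bench, close to the gripper's start; move up and away from it, to the right, first.)
- pan (a point): Centre of the top of the balance's round steel pan (104 mm diameter, top 52 mm above the bench). The balance is a white top-pan balance with a display at its front, 230 x 170 mm, fixed; x of this frame points from its display to its back. Nothing else of the balance is higher than the pan.
- bottle_short: Short white wide-mouth plastic bottle, 66 mm diameter, 124 mm high, with a screw cap of 55 mm diameter from 100 mm up to the top. 0.16 kg. Origin at the centre of its underside, z up. In one of the rack's three bottle cups.
- bottle_tall: Tall white wide-mouth plastic bottle, 64 mm diameter, 150 mm high, with a screw cap of 53 mm diameter from 122 mm up to the top. 0.14 kg. Origin at the centre of its underside, z up. In one of the rack's three bottle cups.
- bottle_narrow: Narrow-necked amber glass bottle with paper label, 62 mm diameter, 162 mm high, with a screw cap of 34 mm diameter from 136 mm up to the top above a neck of 25 mm. 0.24 kg. Origin at the centre of its underside, z up. In one of the rack's three bottle cups.
- vial_full: The filled glass vial, 23 mm diameter, 52 mm high, with pink contents and a cap of 18 mm diameter over its top 10 mm. 0.02 kg. Origin at the centre of its underside, z up. At the start in one of the rack's two vial cups.
- vial_empty: The empty clear glass vial of the same size (23 mm diameter, 52 mm high, cap of 18 mm diameter). 0.014 kg. Origin at the centre of its underside, z up. At the start on the balance pan.
- pot: Squat white pot with a black lid, 31 mm diameter, 38 mm high, in the other vial cup of the rack; it stays there. Origin at the centre of its underside, z up.

How it is judged:
On the way, in this order (a step that is already met when the one before it is completed fails the run):
1. the two bottles in front of the filled vial stand released on the tray, the third bottle and the filled vial still in their cups ((((x of bottle_short in the frame of tray between -0.12 and 0.12 m and y of bottle_short in the frame of tray between -0.055 and 0.055 m and z of bottle_short in the frame of tray between -0.002 and 0.01 m and angle between bottle_short's own z axis and vertical below 0.12 rad and contact force between the fingers and bottle_short below 0.05 N and linear speed of bottle_short below 0.02 m/s) and (x of bottle_tall in the frame of tray between -0.12 and 0.12 m and y of bottle_tall in the frame of tray between -0.055 and 0.055 m and z of bottle_tall in the frame of tray between -0.002 and 0.01 m and angle between bottle_tall's own z axis and vertical below 0.12 rad and contact force between the fingers and bottle_tall below 0.05 N and linear speed of bottle_tall below 0.02 m/s) and horizontal distance between vial_full and bottle_narrow above 0.11 m and distance of bottle_narrow from where it was at the start of the episode below 0.02 m) or ((x of bottle_short in the frame of tray between -0.12 and 0.12 m and y of bottle_short in the frame of tray between -0.055 and 0.055 m and z of bottle_short in the frame of tray between -0.002 and 0.01 m and angle between bottle_short's own z axis and vertical below 0.12 rad and contact force between the fingers and bottle_short below 0.05 N and linear speed of bottle_short below 0.02 m/s) and (x of bottle_narrow in the frame of tray between -0.12 and 0.12 m and y of bottle_narrow in the frame of tray between -0.055 and 0.055 m and z of bottle_narrow in the frame of tray between -0.002 and 0.01 m and angle between bottle_narrow's own z axis and vertical below 0.12 rad and contact force between the fingers and bottle_narrow below 0.05 N and linear speed of bottle_narrow below 0.02 m/s) and horizontal distance between vial_full and bottle_tall above 0.11 m and distance of bottle_tall from where it was at the start of the episode below 0.02 m) or ((x of bottle_tall in the frame of tray between -0.12 and 0.12 m and y of bottle_tall in the frame of tray between -0.055 and 0.055 m and z of bottle_tall in the frame of tray between -0.002 and 0.01 m and angle between bottle_tall's own z axis and vertical below 0.12 rad and contact force between the fingers and bottle_tall below 0.05 N and linear speed of bottle_tall below 0.02 m/s) and (x of bottle_narrow in the frame of tray between -0.12 and 0.12 m and y of bottle_narrow in the frame of tray between -0.055 and 0.055 m and z of bottle_narrow in the frame of tray between -0.002 and 0.01 m and angle between bottle_narrow's own z axis and vertical below 0.12 rad and contact force between the fingers and bottle_narrow below 0.05 N and linear speed of bottle_narrow below 0.02 m/s) and horizontal distance between vial_full and bottle_short above 0.11 m and distance of bottle_short from where it was at the start of the episode below 0.02 m)) and distance of vial_full from where it was at the start of the episode below 0.02 m), for 0.2 s.
2. the filled vial stands on the pan and the empty vial in the cup where the filled one stood (horizontal distance between vial_full and pan below 0.02 m and z of vial_full in the frame of pan between -0.006 and 0.006 m and angle between each of vial_full, vial_empty's own z axis and vertical below 0.12 rad and contact force between the fingers and vial_full below 0.05 N and linear speed of each of vial_full, vial_empty below 0.02 m/s and x of vial_empty in the frame of rack between 0.025 and 0.047 m and (y of vial_empty in the frame of rack between 0.034 and 0.056 m or y of vial_empty in the frame of rack between -0.056 and -0.034 m) and z of vial_empty in the frame of rack between -0.001 and 0.011 m and contact force between the fingers and vial_empty below 0.05 N), for 0.2 s.
At the end, for the whole second after the job is handed in: Filled vial upright on the pan within 20 mm of its centre; empty vial upright in the vial cup the filled one left, within 11 mm of its middle; all three bottles upright within 20 mm of where they started, pot within 15 mm of its start; all released and at rest (all of step 2 and distance of each of bottle_short, bottle_tall, bottle_narrow from where it was at the start of the episode below 0.02 m and angle between each of bottle_short, bottle_tall, bottle_narrow, pot's own z axis and vertical below 0.12 rad and contact force between the fingers and bottle_short below 0.05 N and linear speed of each of bottle_short, bottle_tall, bottle_narrow below 0.02 m/s and contact force between the fingers and bottle_tall below 0.05 N and contact force between the fingers and bottle_narrow below 0.05 N and distance of pot from where it was at the start of the episode below 0.015 m); the robot touches nothing.
It fails at once if a bottle or vial is tipped over (more than 35 degrees) (angle between any of bottle_short, bottle_tall, bottle_narrow, vial_full, vial_empty's own z axis and vertical above 0.61 rad).
It fails at once if the third bottle, too, is taken from its cup (distance of each of bottle_short, bottle_tall, bottle_narrow from where it was at the start of the episode above 0.03 m).
It fails at once if the pot is displaced by more than 20 mm or tipped (distance of pot from where it was at the start of the episode above 0.02 m or angle between pot's own z axis and vertical above 0.4 rad).
It also fails if it takes over 131 s, if anything falls off the work surface, if the arm or the gripper's body presses on something with over 40 N, if the wrist force passes 120 N, or if a joint passes its speed limit or range.

ROBOT

A 7-joint arm with a two-finger parallel gripper is mounted at the origin on a cart in front of the work surface, level with it; the furniture and walls round the work are solid. World frame = base frame: x ahead of the robot, y to its left, z up, the work surface at z = 0. Lengths are in m, angles in rad, forces in N, time in s.
With the tool pointing down it reaches from about 0.4 to 0.85 m from the base axis. Payload 6.9 kg.
Tool frame: the origin (TCP) lies on the front face of the gripper's body, between the roots of the fingers; the fingertips stand 73 mm ahead of it and the grasp point (between the pads) lies 54 mm ahead of it (robot.tip_extent is the z of the fingertips in the tool frame, in m); z points along the fingers, y is the line along which they close (so a half turn about z gives the same grasp; the last joint's range is limited). The gripper opens to 85 mm and grips with 20 to 120 N. Pads are 22 mm wide; open, the fingers measure 114 mm over their backs; the gripper's body (76 mm by 85 mm) begins 54 mm behind the grasp point. The pads swing forward as they close: fully open they stand 13 mm farther back than shut.
Start: joints at [-1.109, 0.507, -0.238, 1.5, 0.126, 1.149, -0.155], TCP at [0.218, 0.586, 0.304] pointing down, gripper open.
Joint ranges: [-3.08, 3.08], [-0.24, 2.05], [-1.43, 1.35], [0, 2.5], [-1.52, 4.66], [0.17, 1.96], [-2.89, 2.89]. Speed limits (rad/s): [2.39, 2.39, 3.14, 3.14, 3.14, 3.14, 3.14].

INTERFACE

Orientations are given as a unit quaternion [x, y, z, w].
In Python, from plant import monitor, eyes, workorder, robot gives the robot as it stands.
- The arm moves only by the tool jog_arm, called after "Request:" as a command line: name --argument value ..., lists and objects as JSON in quotes. Schema: {"type":"object","properties":{"rows":{"type":"object","properties":{"plan":{"type":"array","items":{"type":"array","items":{"type":"number"},"minItems":7,"maxItems":7},"minItems":1,"maxItems":5}},"additionalProperties":false,"required":["plan"]},"clamp_n":{"type":"number"},"only":{"type":"string"},"quiet":{"type":"boolean"},"lines":{"type":"string"}},"required":["rows"],"additionalProperties":false}. rows is an object whose key "plan" holds a list of rows, 1 to 5 of them, each of 7 numbers: the finger opening in m, then dx, dy, dz in normalised numbers (1 is 0.5 m), then a rotation vector rx, ry, rz in fractions of the full range, 1 being 4 rad; each row shifts and turns the commanded pose from where the row before left it, along the tool's axes as they then stand; what a row does not reach is not made up. A row lasts 1/12 s, in which the tool goes at most 0.0417 m and 0.125 rad, less where a joint would pass 70% of its speed; a pose out of reach is approached as far as the arm can. The fingers move at their own pace and stop on an object; clamp_n is the grip in N (left out, the last holds). Time passes only in rows, so rows that do not move let the fingers close. The tool returns the time, the measured TCP pose, the force, the opening and the grip force at its end. only (a regular expression) keeps the lines of the reply that match it, lines (a string "A,B") keeps lines A to B, and quiet returns only ok. Shift and turn numbers lie between -1 and 1, and a call with a number outside is refused. Input that does not fit is refused with a message, and nothing moves.
- monitor.read_state(): the state, without advancing time (a new reading comes with each control period).
- eyes.grab_frame(name): name is "scene" or "top" or "wrist"; returns (picture, depth): 480x640x3 uint8, red, green, blue; 480x640 float32, m along the optical axis (not along the pixel's ray), 0 where there is no reading.
- eyes.camera_model(name): a dict with "K" (3x3 intrinsics, pixels), "view" (4x4, takes a point from world to camera coordinates); the wrist camera has in their place "hand_eye" (4x4, takes a point from camera to tool coordinates, whose origin is the TCP and whose axes are the flange's). Camera axes: x right, y up, looking along -z (the intrinsics and any distortion apply to the point x, -y, -z); pixel columns grow to the right and rows downward; lengths in m; the calibration is good to about 2 mm. The wrist camera is an equidistant fisheye: a pixel r from the principal point sees the ray r / f radians off the axis. A picture is of the moment at which its call begins: read the wrist's pose just before it. camera_model takes no time and is no camera call.
- workorder.finish_job(): hands the job in; it is judged then, once.
The state is a dict: "time": time; "q": joint angles; "qvel": joint speeds; "joint_torque": joint torques, N m; "tcp_pos": TCP position; "tcp_rot": TCP orientation; "contact_force": force on the tool from outside, world axes, zero at the start; "moment": the same for the moment, N m; "width": finger opening in m; "finger_force": force on a finger pad.
Only numpy, scipy, OpenCV 4.12 (cv2) and the standard library are available. Lean on these libraries where they do the work, as an engineer would, in place of code of your own. Each camera call takes 0.05 s, during which the arm holds its last target. There are 200 camera calls.

## Working session

There is one attempt and no reset: what is moved stays moved. The work goes in short steps, Python scripts to look and compute and a tool call to move; the robot and the scene stay as the last step left them, time stands still between calls to the robot, and variables do not carry over. Pictures are saved under pics/ and viewed, at most 14 in all, crops included, and the job is handed in when it is done.

```bash
mkdir -p pics; ls; python3 - <<'E'
from plant import monitor, eyes, workorder, robot
import cv2
s=monitor.read_state(); print({k:s[k] for k in('time','tcp_pos','tcp_rot','width')})
for n in('scene','top'):
    p,d=eyes.grab_frame(n); cv2.imwrite(f'pics/{n}0.png',p[:,:,::-1]); 
    import numpy as np; np.save(f'{n}.npy',d); m=eyes.camera_model(n); print(n,m)
print(eyes.camera_model('wrist'))
E
```

```text
pics
{'time': 0.0, 'tcp_pos': array([0.21821412, 0.58526152, 0.30302277]), 'tcp_rot': array([ 1.77420876e-01,  9.84134652e-01, -8.94416017e-04, -1.41123529e-04]), 'width': 0.08569832196936135}
scene {'K': array([[505.65598871,   0.        , 319.00877121],
       [  0.        , 505.65598871, 231.48013564],
       [  0.        ,   0.        ,   1.        ]]), 'view': array([[-0.92372333,  0.38297504,  0.00808195,  0.55351293],
       [-0.33421705, -0.81607108,  0.4715156 ,  0.13396347],
       [ 0.18717415,  0.43284884,  0.88182069, -1.24485811],
       [ 0.        ,  0.        ,  0.        ,  1.        ]])}
top {'K': array([[484.30773669,   0.        , 314.58756355],
       [  0.        , 484.30773669, 234.9206595 ],
       [  0.        ,   0.        ,   1.        ]]), 'view': array([[ 0.01776485, -0.99954852,  0.02423145, -0.06096782],
       [ 0.98738667,  0.02135187,  0.15688106, -0.57914775],
       [-0.15732762,  0.02113884,  0.9873202 , -1.22140604],
       [ 0.        ,  0.        ,  0.        ,  1.        ]])}
{'K': array([[371.64829954,   0.        , 319.05385509],
       [  0.        , 371.64829954, 235.14705926],
       [  0.        ,   0.        ,   1.        ]]), 'hand_eye': array([[ 2.54189055e-04,  9.64881449e-01,  2.62685602e-01,
         6.64201648e-02],
       [ 9.99999355e-01,  4.54866530e-05, -1.13473337e-03,
         4.29027801e-04],
       [-1.10683187e-03,  2.62685721e-01, -9.64880815e-01,
        -7.00808197e-02],
       [ 0.00000000e+00,  0.00000000e+00,  0.00000000e+00,
         1.00000000e+00]])}
```

View pics/top0.png

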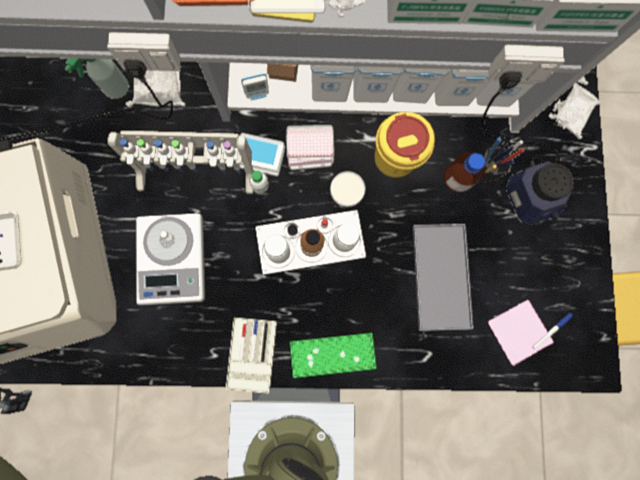

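View pics/scene0.png

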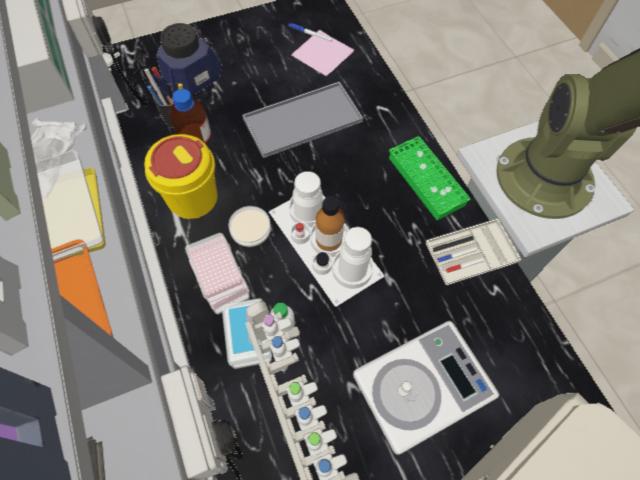

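The top view shows the rack at about (310,242): white bottles at (277,247) and (346,237), amber bottle in the middle at (312,240), pot (black) at (292,230), and filled vial (red/pink) at (325,223). The empty vial is on the pan at (167,240), and the tray is at (443,277). So the amber bottle and the right-hand white bottle have to be set aside.

```bash
cat > h.py <<'E'
import numpy as np, cv2
from plant import monitor, eyes, robot
def cloud(n,d):
    m=eyes.camera_model(n);K=m['K'];v,u=np.mgrid[:480,:640].astype(float)
    c=np.stack([(u-K[0,2])/K[0,0]*d,-(v-K[1,2])/K[1,1]*d,-d],-1)
    T=np.linalg.inv(m['view']); P=c@T[:3,:3].T+T[:3,3]; P[d<=0]=np.nan; return P
E
python3 - <<'E'
from h import *
P={n:cloud(n,np.load(n+'.npy')) for n in('top','scene')}
def at(n,u,v,r=2):
    return np.round(np.nanmedian(P[n][v-r:v+r+1,u-r:u+r+1].reshape(-1,3),0),4)
for nm,u,v in[('L',277,242),('M',312,236),('R',346,231),('pot',292,230),('vf',325,222),('ve',165,237),('tray',443,277),('bench',390,300),('pan',150,240)]: print(nm,at('top',u,v))
for nm,u,v in[('R',307,180),('M',331,205),('L',357,236),('vf',299,230),('pot',321,258),('ve',405,386),('tray',300,120)]: print(nm,at('scene',u,v))
for n in P:
    Q=P[n].reshape(-1,3)
    def circ(name,x,y,r,z0,z1):
        m=(np.hypot(Q[:,0]-x,Q[:,1]-y)<r)&(Q[:,2]>z0)&(Q[:,2]<z1)
        A=Q[m]; 
        if len(A)<3: print(n,name,len(A));return
        c,rad=cv2.minEnclosingCircle(A[:,:2].astype(np.float32)); print(n,name,len(A),np.median(A,0).round(4),A.mean(0).round(4),np.round(c,4),round(rad,4))
    b={k:at('top',u,v) for k,u,v in[('L',277,242),('M',312,236),('R',346,231),('pot',292,230),('vf',325,222),('ve',165,237)]}
    for k,c in b.items(): circ(k,c[0],c[1],.045 if k in'LMR' else .02,c[2]-.006,c[2]+.008)
    circ('pan',b['ve'][0],b['ve'][1],.075,.049,.056)
# rack/tray rectangles
def rect(n,m):
    Q=P[n][m][:,:2]; return cv2.minAreaRect((Q*1000).astype(np.float32))
t=P['top']; 
z=t[...,2]
reg=np.zeros(z.shape,bool);reg[200:285,245:375]=1
print('rack',rect('top',reg&(z>.002)&(z<.035)&(np.linalg.norm(t[...,:2]-at('top',312,240)[:2],axis=-1)<.16)))
reg[:]=0;reg[215:340,405:480]=1
print('tray',rect('top',reg&(z>.002)&(z<.03)), np.nanmedian(z[290:320,380:400]))
E
```

```text
L [0.5439 0.0419 0.1551]
M [ 0.5586 -0.0409  0.1662]
R [ 0.5785 -0.1247  0.1284]
pot [0.5925 0.0099 0.0424]
vf [ 0.6134 -0.0758  0.0558]
ve [0.5599 0.3254 0.0902]
tray [ 0.48   -0.3974  0.0028]
bench [ 0.4162 -0.2549 -0.0005]
pan [0.5567 0.3752 0.0521]
R [ 0.5737 -0.1312  0.1286]
M [ 0.5607 -0.0333  0.1668]
L [0.5376 0.0431 0.1546]
vf [ 0.6202 -0.0659  0.0487]
pot [0.6004 0.0129 0.0428]
ve [0.5698 0.3288 0.1036]
tray [ 0.4905 -0.3905  0.0045]
top L 363 [0.5384 0.0462 0.1541] [0.5381 0.0459 0.1542] [0.538  0.0455] 0.0264
top M 164 [ 0.5583 -0.0411  0.1661] [ 0.5581 -0.0416  0.1662] [ 0.5589 -0.0411] 0.0173
top R 371 [ 0.5737 -0.1294  0.128 ] [ 0.5736 -0.1291  0.128 ] [ 0.5738 -0.1294] 0.0271
top pot 93 [0.5957 0.0101 0.0422] [0.5966 0.0105 0.0424] [0.5969 0.0105] 0.0147
top vf 32 [ 0.6161 -0.0734  0.056 ] [ 0.6162 -0.0738  0.0561] [ 0.6161 -0.0742] 0.0088
top ve 18 [0.564  0.3208 0.0899] [0.5651 0.3222 0.0907] [0.5658 0.3265] 0.0099
top pan 885 [0.5558 0.3313 0.0516] [0.5576 0.3318 0.0519] [0.558  0.3331] 0.0526
scene L 505 [0.5388 0.0504 0.1543] [0.539  0.0502 0.1541] [0.5384 0.049 ] 0.027
scene M 219 [ 0.559  -0.0374  0.1662] [ 0.5589 -0.0377  0.1661] [ 0.5588 -0.0386] 0.018
scene R 441 [ 0.5744 -0.1253  0.1282] [ 0.5744 -0.1256  0.1282] [ 0.574  -0.1273] 0.028
scene pot 141 [0.5969 0.014  0.0422] [0.597  0.0136 0.0421] [0.597  0.0134] 0.0151
scene vf 49 [ 0.6164 -0.0712  0.0553] [ 0.6163 -0.0708  0.0553] [ 0.6165 -0.0709] 0.0089
scene ve 39 [0.5732 0.3329 0.09  ] [0.5717 0.3322 0.0907] [0.5683 0.3306] 0.0104
scene pan 2080 [0.558  0.3384 0.0515] [0.5586 0.3363 0.0516] [0.5481 0.3293] 0.0632
rack ((569.222900390625, -41.72880554199219), (229.7338409423828, 317.7486877441406), 1.122231364250183)
tray ((484.1928405761719, -396.565673828125), (203.8248291015625, 338.0399169921875), 89.4402084350586) -0.0006677894114008875
```

Careful with the scale: shifts go in shares of 0.5 m and turns go in shares of 4 rad. That gives: -0.04 m / 0.5 = -0.08, -0.038 m / 0.5 = -0.076, 0.12 rad / 4 = 0.03.

```bash
python3 - <<'E'
from h import *
for n,s in(('top',(443,277)),('scene',(300,120))):
    im=cv2.GaussianBlur(cv2.imread(f'pics/{n}0.png'),(3,3),0)
    m=np.zeros((482,642),np.uint8); cv2.floodFill(im.copy(),m,s,(0,0,0),(3,)*3,(3,)*3,4|(255<<8)|cv2.FLOODFILL_MASK_ONLY)
    m=m[1:-1,1:-1]>0
    Q=cloud(n,np.load(n+'.npy'))[m]; print(n,m.sum(),np.nanmedian(Q[:,2]),cv2.minAreaRect((Q[:,:2][~np.isnan(Q[:,0])&(abs(Q[:,2])<.02)]*1000).astype(np.float32)))
    P=cloud(n,np.load(n+'.npy'))
E
```

```text
top 4796 0.0034700907076474774 ((480.40740966796875, -392.91217041015625), (269.64849853515625, 133.45758056640625), 2.1148815155029297)
scene 3722 0.0038235288156365232 ((485.26727294921875, -390.8800048828125), (274.11566162109375, 133.33285522460938), 2.2098782062530518)
```

Request:
jog_arm --rows '{"plan": [[0.085,0,0,-0.08,0,0,0],[0.085,0,0,-0.08,0,0,0],[0.085,0,0,-0.06,0,0,0],[0.085,-0.028,-0.074,0,0,0,0.025],[0.085,-0.02,-0.076,0,0,0,0.03]]}' --clamp_n 60

```text
time: 0.52
tcp_pos: [0.212, 0.5085, 0.4149]
tcp_rot: [0.287, 0.958, 0.002, 0.0]
contact_force: [0.9, -0.4, -0.3]
width: 0.085
finger_force: 0.0
```

To row units: -0.04 m / 0.5 = -0.08, -0.039 m / 0.5 = -0.078, 0.123 rad / 4 = 0.0308.

Request:
jog_arm --rows '{"plan": [[0.085,-0.072,-0.034,0,0,0,0.0308],[0.085,-0.076,-0.024,0,0,0,0.0308],[0.085,-0.078,-0.014,0,0,0,0.0308],[0.085,-0.08,-0.004,0,0,0,0.0308],[0.085,-0.08,0.004,0,0,0,0.0308]]}' --quiet true

```text
ok
```

Request:
jog_arm --rows '{"plan": [[0.085,-0.078,0.016,0,0,0,0.0308],[0.085,-0.076,0.024,0,0,0,0.0308],[0.085,-0.072,0.034,0,0,0,0.0308],[0.085,-0.068,0.042,0,0,0,0],[0.085,-0.068,0.042,0,0,0,0]]}'

```text
time: 1.35
tcp_pos: [0.4249, 0.1691, 0.4139]
tcp_rot: [0.704, 0.71, -0.0, -0.0]
contact_force: [0.8, 0.9, 0.4]
width: 0.0847
finger_force: 0.0
```

To row units: -0.034 m / 0.5 = -0.068, 0.021 m / 0.5 = 0.042.

Request:
jog_arm --rows '{"plan": [[0.085,-0.068,0.042,0,0,0,0],[0.085,-0.068,0.042,0,0,0,0],[0.085,-0.068,0.042,0,0,0,0],[0.085,0,0,0,0,0,0],[0.085,0,0,0,0,0,0]]}'

```text
time: 1.77
tcp_pos: [0.4891, 0.0672, 0.4133]
tcp_rot: [0.705, 0.709, -0.001, 0.0]
contact_force: [0.4, 0.4, 0.8]
width: 0.085
finger_force: 0.0
```

To row units: 0.04 m / 0.5 = 0.08, -0.036 m / 0.5 = -0.072.

Request:
jog_arm --rows '{"plan": [[0.085,-0.072,0.046,0,0,0,0],[0.085,-0.072,0.046,0,0,0,0],[0.085,-0.07,0.048,0,0,0,0],[0.085,0,0,0.08,0,0,0],[0.085,0,0,0,0,0,0]]}'

```text
time: 2.18
tcp_pos: [0.5561, -0.0348, 0.3678]
tcp_rot: [0.704, 0.71, -0.003, -0.004]
contact_force: [-1.2, 1.8, -1.8]
width: 0.085
finger_force: 0.0
```

```bash
python3 - <<'E'
from h import *
p,d=eyes.grab_frame('wrist'); cv2.imwrite('pics/w1.png',p[:,:,::-1])
E
```

```text
(no output)
```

View pics/w1.png

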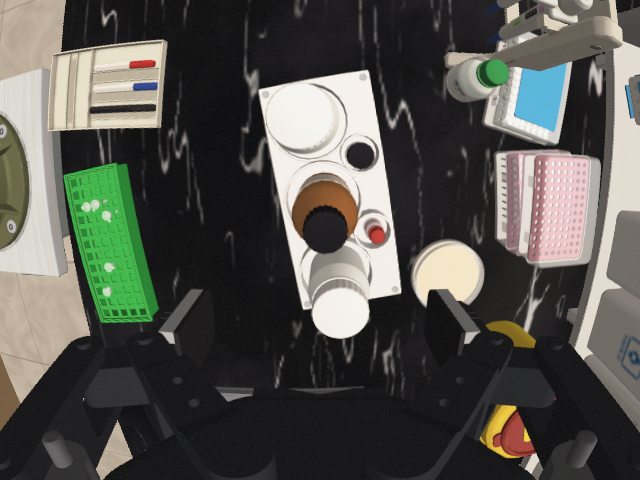

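The wrist view shows the amber cap at (325,230), the short bottle's cap at (341,308), the red vial cap at (376,235) and the fingers at the left and right. The closing line clears everything. I'll cross-check the positions with the wrist depth.

```bash
cat >> h.py <<'E'
from scipy.spatial.transform import Rotation as R
def wcloud():
    s=monitor.read_state(); p,d=eyes.grab_frame('wrist'); m=eyes.camera_model('wrist');K=m['K'];v,u=np.mgrid[:480,:640].astype(float)
    a=(u-K[0,2])/K[0,0];b=(v-K[1,2])/K[1,1];th=np.hypot(a,b)+1e-9;k=np.tan(th)/th
    c=np.stack([a*k*d,-b*k*d,-d],-1);H=m['hand_eye'];P=c@H[:3,:3].T+H[:3,3]
    P=P@R.from_quat(s['tcp_rot']).as_matrix().T+s['tcp_pos'];P[d<=0]=np.nan;return p,P,s
def circ(P,x,y,r,z0,z1):
    Q=P.reshape(-1,3);A=Q[(np.hypot(Q[:,0]-x,Q[:,1]-y)<r)&(Q[:,2]>z0)&(Q[:,2]<z1)]
    if len(A)<5: return len(A)
    c,rad=cv2.minEnclosingCircle(A[:,:2].astype(np.float32)); return len(A),A.mean(0).round(4),np.round(c,4),round(rad,4)
E
python3 - <<'E'
from h import *
p,P,s=wcloud(); print(s['tcp_pos'])
print('M',circ(P,.5588,-.04,.04,.16,.172)); print('R',circ(P,.574,-.128,.045,.122,.134)); print('vf',circ(P,.6163,-.0724,.02,.05,.062)); print('pot',circ(P,.597,.012,.025,.038,.048));print('L',circ(P,.538,.048,.045,.148,.16))
m=(abs(P[...,2]-.005)<.002)&(np.hypot(P[...,0]-.57,P[...,1]+.04)<.17); print(cv2.minAreaRect((P[m][:,:2]*1000).astype(np.float32)))
E
```

```text
[ 0.55646997 -0.03312082  0.37061375]
M (1536, array([ 0.5589, -0.0387,  0.1667]), array([ 0.5589, -0.0398]), 0.0179)
R (2355, array([ 0.5743, -0.1252,  0.1285]), array([ 0.5749, -0.1272]), 0.0281)
vf (199, array([ 0.6157, -0.0714,  0.0563]), array([ 0.6162, -0.0718]), 0.0091)
pot (571, array([0.597 , 0.0127, 0.043 ]), array([0.5974, 0.0126]), 0.0149)
L (3504, array([0.5388, 0.0479, 0.1548]), array([0.5388, 0.0478]), 0.0267)
((574.1483764648438, -29.704116821289062), (255.40472412109375, 310.4158630371094), 26.309097290039062)
```

To row units: 0.04 m / 0.5 = 0.08, 0.0025 m / 0.5 = 0.005.

Request:
jog_arm --rows '{"plan": [[0.085,-0.012,0.005,0.06,0,0,0],[0.085,0,0,0.08,0,0,0],[0.085,0,0,0.08,0,0,0],[0.085,0,0,0.06,0,0,0],[0.085,0,0,0.046,0,0,0]]}'

```text
time: 2.7
tcp_pos: [0.5607, -0.0376, 0.2105]
tcp_rot: [0.702, 0.712, 0.001, -0.0]
contact_force: [-0.3, 0.2, 0.5]
width: 0.0851
finger_force: 0.0
```

Request:
jog_arm --rows '{"plan": [[0.085,0,0,0,0,0,0],[0.085,0,0,0,0,0,0],[0.085,0,0,0,0,0,0]]}'

```text
time: 2.95
tcp_pos: [0.562, -0.0394, 0.2135]
tcp_rot: [0.703, 0.711, 0.001, 0.001]
contact_force: [-0.2, -0.7, -0.1]
width: 0.0848
finger_force: 0.0
```

To row units: 0.007 m / 0.5 = 0.014, -0.003 m / 0.5 = -0.006.

Request:
jog_arm --rows '{"plan": [[0.085,0,-0.006,0.014,0,0,0],[0.05,0,0,0,0,0,0],[0.03,0,0,0,0,0,0],[0.03,0,0,0,0,0,0],[0.02,0,0,0,0,0,0]]}' --clamp_n 60

```text
time: 3.37
tcp_pos: [0.5578, -0.0404, 0.2044]
tcp_rot: [0.704, 0.711, 0.0, 0.0]
contact_force: [0.5, -0.1, -0.1]
width: 0.0383
finger_force: 0.0
```

Request:
jog_arm --rows '{"plan": [[0.02,0,0,0,0,0,0],[0.02,0,0,0,0,0,0],[0.02,0,0,0,0,0,0],[0.02,0,0,0,0,0,0],[0.02,0,0,0,0,0,0]]}'

```text
time: 3.78
tcp_pos: [0.558, -0.0404, 0.2045]
tcp_rot: [0.704, 0.711, 0.0, 0.0]
contact_force: [0.1, 0.3, 5.9]
width: 0.0329
finger_force: 59.4
```

To row units: -0.035 m / 0.5 = -0.07, -0.03 m / 0.5 = -0.06.

Request:
jog_arm --rows '{"plan": [[0.02,0,0,-0.04,0,0,0],[0.02,0,0,-0.07,0,0,0],[0.02,0,0,-0.07,0,0,0],[0.02,0,0,-0.07,0,0,0],[0.02,0,0,-0.06,0,0,0]]}'

```text
time: 4.2
tcp_pos: [0.5571, -0.0405, 0.3606]
tcp_rot: [0.704, 0.711, -0.0, -0.0]
contact_force: [-0.5, -0.5, -3.3]
width: 0.0328
finger_force: 60.5
```

Request:
jog_arm --rows '{"plan": [[0.02,-0.04,0,-0.02,0,0,0],[0.02,-0.06,0,0,0,0,0],[0.02,-0.08,0,0,0,0,0],[0.02,-0.08,0,0,0,0,0],[0.02,-0.08,0,0,0,0,0]]}'

```text
time: 4.62
tcp_pos: [0.5588, -0.2115, 0.3683]
tcp_rot: [0.703, 0.711, -0.0, -0.001]
contact_force: [1.4, -0.6, -2.6]
width: 0.0328
finger_force: 60.5
```

Request:
jog_arm --rows '{"plan": [[0.02,-0.08,0,0,0,0,0],[0.02,-0.08,0,0,0,0,0],[0.02,-0.08,0,0,0,0,0],[0.02,-0.06,0,0,0,0,0],[0.02,-0.04,0,0,0,0,0]]}'

```text
time: 5.03
tcp_pos: [0.5592, -0.3844, 0.3674]
tcp_rot: [0.705, 0.709, -0.001, -0.001]
contact_force: [-0.2, 0.3, -2.4]
width: 0.0325
finger_force: 60.4
```

Request:
jog_arm --rows '{"plan": [[0.02,0,0,0,0,0,0],[0.02,0,0,0,0,0,0],[0.02,0,0,0,0,0,0]]}'

```text
time: 5.28
tcp_pos: [0.5611, -0.3793, 0.3679]
tcp_rot: [0.703, 0.711, 0.0, -0.001]
contact_force: [0.6, 0.9, -3.0]
width: 0.0328
finger_force: 60.4
```

To row units: 0.035 m / 0.5 = 0.07, 0.03 m / 0.5 = 0.06.

Request:
jog_arm --rows '{"plan": [[0.02,-0.022,-0.014,0.06,0,0,0],[0.02,0,0,0.07,0,0,0],[0.02,0,0,0.07,0,0,0],[0.02,0,0,0.07,0,0,0],[0.02,0,0,0.04,0,0,0]]}'

```text
time: 5.7
tcp_pos: [0.5538, -0.3879, 0.2099]
tcp_rot: [0.703, 0.712, 0.0, -0.003]
contact_force: [0.6, 0.8, -3.7]
width: 0.0331
finger_force: 60.3
```

Request:
jog_arm --rows '{"plan": [[0.02,0,0,0.008,0,0,0],[0.02,0,0,0,0,0,0],[0.02,0,0,0,0,0,0]]}'

```text
time: 5.95
tcp_pos: [0.5551, -0.3909, 0.2114]
tcp_rot: [0.703, 0.711, 0.0, 0.001]
contact_force: [-0.3, -0.3, -2.4]
width: 0.0328
finger_force: 60.3
```

To row units: 0.004 m / 0.5 = 0.008, 0.003 m / 0.5 = 0.006.

Request:
jog_arm --rows '{"plan": [[0.02,0,0,0.008,0,0,0],[0.02,0,0,0.006,0,0,0],[0.02,0,0,0,0,0,0],[0.02,0,0,0,0,0,0]]}'

```text
time: 6.28
tcp_pos: [0.5544, -0.3915, 0.2036]
tcp_rot: [0.704, 0.711, 0.0, 0.001]
contact_force: [0.2, -0.9, -1.1]
width: 0.0324
finger_force: 60.7
```

To row units: 0.001 m / 0.5 = 0.002.

Request:
jog_arm --rows '{"plan": [[0.02,0,0,0.002,0,0,0],[0.05,0,0,0,0,0,0],[0.085,0,0,0,0,0,0],[0.085,0,0,0,0,0,0],[0.085,0,0,0,0,0,0]]}'

```text
time: 6.7
tcp_pos: [0.554, -0.3915, 0.2019]
tcp_rot: [0.704, 0.711, -0.0, 0.0]
contact_force: [-1.0, 0.9, 0.5]
width: 0.0794
finger_force: 0.0
```

Request:
jog_arm --rows '{"plan": [[0.085,0,0,0,0,0,0],[0.085,0,0,-0.04,0,0,0],[0.085,0,0,-0.08,0,0,0],[0.085,0,0,-0.08,0,0,0],[0.085,0,0,-0.06,0,0,0]]}'

```text
time: 7.12
tcp_pos: [0.5541, -0.3918, 0.3351]
tcp_rot: [0.704, 0.711, -0.0, 0.001]
contact_force: [0.1, -0.3, -0.4]
width: 0.0851
finger_force: 0.0
```

Request:
jog_arm --rows '{"plan": [[0.085,0.06,0,0,0,0,0],[0.085,0.08,0,0,0,0,0],[0.085,0.08,0,0,0,0,0],[0.085,0.08,0,0,0,0,0],[0.085,0.08,0,0,0,0,0]]}'

```text
time: 7.53
tcp_pos: [0.5518, -0.1997, 0.332]
tcp_rot: [0.704, 0.71, 0.0, 0.0]
contact_force: [1.1, 1.1, -0.1]
width: 0.0853
finger_force: 0.0
```

Request:
jog_arm --rows '{"plan": [[0.085,0.08,0.02,0,0,0,0],[0.085,0.06,0.02,0,0,0,0],[0.085,0,0,0.04,0,0,0],[0.085,0,0,0.04,0,0,0],[0.085,0,0,0,0,0,0]]}'

```text
time: 7.95
tcp_pos: [0.5702, -0.1296, 0.2886]
tcp_rot: [0.703, 0.711, -0.002, -0.002]
contact_force: [-0.9, -0.4, -0.6]
width: 0.0851
finger_force: 0.0
```

To row units: 0.03 m / 0.5 = 0.06, 0.003 m / 0.5 = 0.006.

Request:
jog_arm --rows '{"plan": [[0.085,0.006,0.006,0.06,0,0,0],[0.085,0,0,0.06,0,0,0],[0.085,0,0,0.06,0,0,0],[0.085,0,0,0,0,0,0],[0.085,0,0,0,0,0,0]]}'

```text
time: 8.37
tcp_pos: [0.574, -0.1287, 0.2018]
tcp_rot: [0.704, 0.71, -0.001, -0.001]
contact_force: [0.5, 0.5, 0.3]
width: 0.0847
finger_force: 0.0
```

To row units: 0.015 m / 0.5 = 0.03, 0.011 m / 0.5 = 0.022.

Request:
jog_arm --rows '{"plan": [[0.085,0.004,0,0.03,0,0,0],[0.085,0,0,0.022,0,0,0],[0.085,0,0,0,0,0,0],[0.05,0,0,0,0,0,0],[0.045,0,0,0,0,0,0]]}' --clamp_n 60

```text
time: 8.78
tcp_pos: [0.5749, -0.1265, 0.1771]
tcp_rot: [0.704, 0.711, 0.0, 0.001]
contact_force: [0.4, 0.3, -0.2]
width: 0.0635
finger_force: 0.0
```

Request:
jog_arm --rows '{"plan": [[0.045,0,0,0,0,0,0],[0.045,0,0,0,0,0,0],[0.045,0,0,0,0,0,0],[0.045,0,0,0,0,0,0],[0.045,0,0,0,0,0,0]]}'

```text
time: 9.2
tcp_pos: [0.5749, -0.1266, 0.1775]
tcp_rot: [0.704, 0.711, 0.001, 0.001]
contact_force: [-1.1, 0.6, 6.3]
width: 0.0532
finger_force: 62.3
```

To row units: -0.035 m / 0.5 = -0.07, -0.033 m / 0.5 = -0.066.

Request:
jog_arm --rows '{"plan": [[0.045,0,0,-0.04,0,0,0],[0.045,0,0,-0.07,0,0,0],[0.045,0,0,-0.07,0,0,0],[0.045,-0.034,-0.02,-0.04,0,0,0],[0.045,-0.066,-0.04,0,0,0,0]]}'

```text
time: 9.62
tcp_pos: [0.549, -0.1731, 0.291]
tcp_rot: [0.701, 0.713, 0.004, 0.003]
contact_force: [0.6, -1.1, -1.7]
width: 0.0532
finger_force: 63.6
```

Request:
jog_arm --rows '{"plan": [[0.045,-0.066,-0.04,0,0,0,0],[0.045,-0.066,-0.04,0,0,0,0],[0.045,-0.066,-0.04,0,0,0,0],[0.045,-0.066,-0.04,0,0,0,0],[0.045,-0.066,-0.04,0,0,0,0]]}'

```text
time: 10.03
tcp_pos: [0.4453, -0.3439, 0.2867]
tcp_rot: [0.704, 0.711, 0.0, 0.0]
contact_force: [0.7, -1.3, -0.6]
width: 0.0534
finger_force: 63.6
```

Request:
jog_arm --rows '{"plan": [[0.045,-0.066,-0.04,0,0,0,0],[0.045,-0.04,-0.026,0,0,0,0],[0.045,0,0,0,0,0,0],[0.045,0,0,0,0,0,0],[0.045,0,0,0,0,0,0]]}'

```text
time: 10.45
tcp_pos: [0.4145, -0.3952, 0.2861]
tcp_rot: [0.704, 0.711, 0.0, -0.0]
contact_force: [-0.2, -1.2, -0.7]
width: 0.0529
finger_force: 63.6
```

Placement height is TCP ≈ 0.1765.

To row units: 0.035 m / 0.5 = 0.07, 0.03 m / 0.5 = 0.06.

Request:
jog_arm --rows '{"plan": [[0.045,0,0,0.06,0,0,0],[0.045,0,0,0.07,0,0,0],[0.045,0,0,0.06,0,0,0],[0.045,0,0,0.02,0,0,0],[0.045,0,0,0,0,0,0]]}'

```text
time: 10.87
tcp_pos: [0.4145, -0.3939, 0.1791]
tcp_rot: [0.703, 0.711, 0.0, -0.002]
contact_force: [-0.1, -0.9, -1.0]
width: 0.0532
finger_force: 64.0
```

Request:
jog_arm --rows '{"plan": [[0.045,0,0,0.006,0,0,0],[0.045,0,0,0.002,0,0,0],[0.045,0,0,0,0,0,0]]}'

```text
time: 11.12
tcp_pos: [0.4148, -0.396, 0.178]
tcp_rot: [0.703, 0.711, 0.0, 0.001]
contact_force: [0.5, -0.1, -0.7]
width: 0.0532
finger_force: 64.0
```

To row units: 0.0015 m / 0.5 = 0.003.

Request:
jog_arm --rows '{"plan": [[0.045,0,0,0.003,0,0,0],[0.045,0,0,0,0,0,0],[0.085,0,0,0,0,0,0],[0.085,0,0,0,0,0,0],[0.085,0,0,0,0,0,0]]}'

```text
time: 11.53
tcp_pos: [0.4141, -0.3958, 0.1756]
tcp_rot: [0.704, 0.711, 0.0, 0.0]
contact_force: [0.5, 0.2, 0.3]
width: 0.0845
finger_force: 0.0
```

Request:
jog_arm --rows '{"plan": [[0.085,0,0,0,0,0,0],[0.085,0,0,0,0,0,0],[0.085,0,0,-0.06,0,0,0],[0.085,0,0,-0.08,0,0,0],[0.085,0,0,-0.08,0,0,0]]}'

```text
time: 11.95
tcp_pos: [0.4136, -0.3953, 0.2859]
tcp_rot: [0.704, 0.711, -0.0, -0.001]
contact_force: [0.9, -1.2, 0.3]
width: 0.0853
finger_force: 0.0
```

```bash
python3 - <<'E'
from h import *
p,d=eyes.grab_frame('scene'); cv2.imwrite('pics/s1.png',p[:,:,::-1])
P=cloud('scene',d)
p,d=eyes.grab_frame('top');P2=cloud('top',d)
for Q in(P,P2): print('M',circ(Q,.554,-.391,.04,.158,.172),'vf',circ(Q,.6163,-.072,.02,.05,.062),'ve',circ(Q,.5585,.3345,.04,.06,.11))
E
```

```text
M (157, array([ 0.5557, -0.3875,  0.1647]), array([ 0.5551, -0.3893]), 0.018) vf (49, array([ 0.6164, -0.0707,  0.0557]), array([ 0.6165, -0.0711]), 0.0088) ve (172, array([0.5698, 0.3315, 0.0902]), array([0.566, 0.33 ]), 0.0117)
M (169, array([ 0.5547, -0.3916,  0.1649]), array([ 0.5548, -0.3926]), 0.0176) vf (33, array([ 0.6159, -0.0737,  0.0553]), array([ 0.6165, -0.0734]), 0.0086) ve (94, array([0.5644, 0.3239, 0.0898]), array([0.5657, 0.3258]), 0.011)
```

View pics/s1.png

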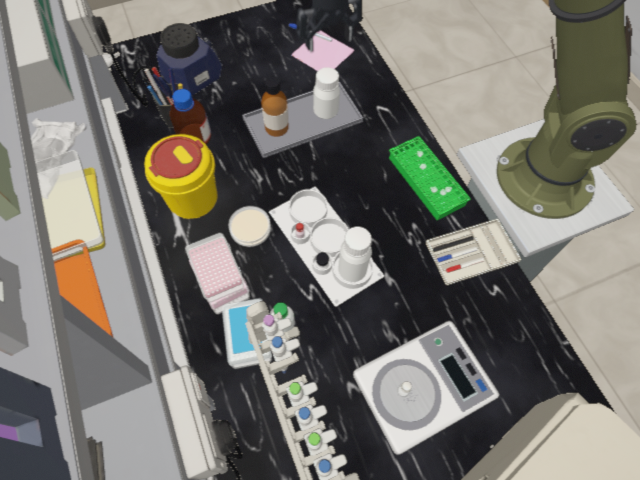

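Amber bottle (275,112) and short bottle (326,92) both stand on the tray. The red-capped vial (299,230) is still in its cup. Before going to the pan I'll check how far the centrifuge reaches.

To row units: 0.04 m / 0.5 = 0.08, 0.008 m / 0.5 = 0.016.

```bash
python3 - <<'E'
from h import *
P=cloud('top',np.load('top.npy'));Q=P[130:370,:130].reshape(-1,3);Q=Q[Q[:,2]>.03]
for a in np.arange(.3,.75,.05):
    A=Q[(Q[:,0]>a)&(Q[:,0]<a+.05)]; 
    if len(A): i=np.argmin(A[:,1]); print(round(a,2),A[i].round(3),A[:,2].max().round(3))
E
```

```text
0.3 [0.349 0.444 0.128] 0.294
0.35 [0.353 0.443 0.085] 0.296
0.4 [0.4   0.458 0.122] 0.296
0.45 [0.459 0.472 0.058] 0.312
0.5 [0.501 0.488 0.212] 0.309
0.55 [0.552 0.504 0.222] 0.31
0.6 [0.601 0.518 0.235] 0.298
0.65 [0.652 0.533 0.195] 0.296
0.7 [0.749 0.39  0.23 ] 0.294
```

Request:
jog_arm --rows '{"plan": [[0.085,0.08,0.016,0,0,0,0],[0.085,0.08,0.016,0,0,0,0],[0.085,0.08,0.016,0,0,0,0],[0.085,0.08,0.016,0,0,0,0],[0.085,0.08,0.016,0,0,0,0]]}'

```text
time: 12.47
tcp_pos: [0.4519, -0.1936, 0.2852]
tcp_rot: [0.704, 0.71, 0.0, -0.0]
contact_force: [0.5, -0.3, 0.1]
width: 0.0851
finger_force: 0.0
```

Request:
jog_arm --rows '{"plan": [[0.085,0.08,0.016,0,0,0,0],[0.085,0.08,0.016,0,0,0,0],[0.085,0.08,0.016,0,0,0,0],[0.085,0.08,0.016,0,0,0,0],[0.085,0.08,0.016,0,0,0,0]]}'

```text
time: 12.88
tcp_pos: [0.49, 0.007, 0.2854]
tcp_rot: [0.704, 0.711, 0.0, 0.0]
contact_force: [1.4, -0.5, 0.6]
width: 0.0849
finger_force: 0.0
```

Request:
jog_arm --rows '{"plan": [[0.085,0.08,0.016,0,0,0,0],[0.085,0.08,0.016,0,0,0,0],[0.085,0.08,0.016,0,0,0,0],[0.085,0.08,0.016,0,0,0,0],[0.085,0,0,0,0,0,0]]}'

```text
time: 13.3
tcp_pos: [0.5204, 0.1753, 0.2845]
tcp_rot: [0.7, 0.715, 0.002, -0.002]
contact_force: [-0.0, 1.6, 0.2]
width: 0.0853
finger_force: 0.0
```

Clear by more than 10 cm.

To row units: 0.04 m / 0.5 = 0.08, 0.03 m / 0.5 = 0.06.

Request:
jog_arm --rows '{"plan": [[0.085,0.08,0.02,0,0,0,0],[0.085,0.08,0.02,0,0,0,0],[0.085,0.08,0.02,0,0,0,0],[0.085,0.06,0.016,0,0,0,0],[0.085,0,0,0,0,0,0]]}'

```text
time: 13.72
tcp_pos: [0.556, 0.3238, 0.2838]
tcp_rot: [0.7, 0.714, 0.001, -0.002]
contact_force: [-0.8, 0.4, -0.6]
width: 0.0851
finger_force: 0.0
```

```bash
python3 - <<'E'
from h import *
p,P,s=wcloud(); cv2.imwrite('pics/w2.png',p[:,:,::-1]); print(s['tcp_pos'])
print('ve',circ(P,.566,.328,.03,.062,.115),circ(P,.566,.328,.03,.095,.115));print('pan',circ(P,.5585,.3345,.065,.049,.056))
E
```

```text
[0.55601288 0.32383649 0.28377373]
ve (883, array([0.5658, 0.3335, 0.0937]), array([0.5662, 0.3306]), 0.0116) (485, array([0.5665, 0.3307, 0.1032]), array([0.5667, 0.3299]), 0.009)
pan (10875, array([0.5579, 0.3373, 0.052 ]), array([0.5588, 0.3348]), 0.0525)
```

View pics/w2.png

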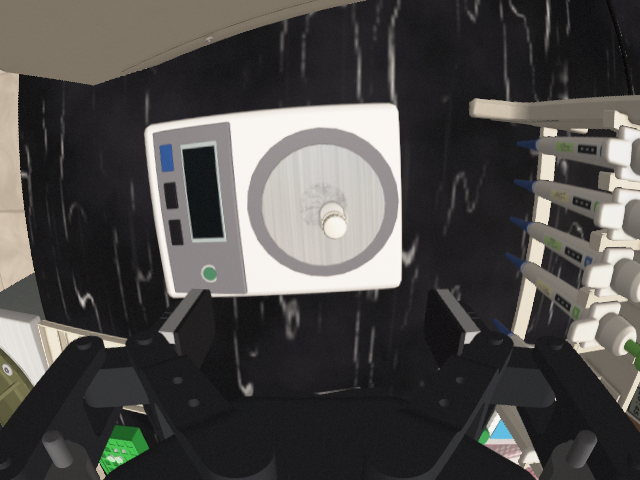

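The empty vial's cap is at (335,225), i.e. (0.5665, 0.330), and the pan centre is at (0.5588, 0.335).

To row units: 0.035 m / 0.5 = 0.07, 0.006 m / 0.5 = 0.012.

Request:
jog_arm --rows '{"plan": [[0.085,0.012,0.02,0.04,0,0,0],[0.085,0,0,0.07,0,0,0],[0.085,0,0,0.06,0,0,0],[0.085,0,0,0,0,0,0],[0.085,0,0,0,0,0,0]]}' --clamp_n 25

```text
time: 14.18
tcp_pos: [0.5664, 0.32, 0.1994]
tcp_rot: [0.704, 0.71, -0.002, -0.0]
contact_force: [-0.2, -0.2, 0.8]
width: 0.0848
finger_force: 0.0
```

To row units: 0.02 m / 0.5 = 0.04, 0.01 m / 0.5 = 0.02.

Request:
jog_arm --rows '{"plan": [[0.085,0.02,0,0.02,0,0,0],[0.085,0,0,0.04,0,0,0],[0.085,0,0,0.028,0,0,0],[0.085,0,0,0,0,0,0],[0.085,0,0,0,0,0,0]]}'

```text
time: 14.6
tcp_pos: [0.5672, 0.3323, 0.1574]
tcp_rot: [0.704, 0.711, 0.001, 0.0]
contact_force: [0.6, -0.4, 0.6]
width: 0.0848
finger_force: 0.0
```

Request:
jog_arm --rows '{"plan": [[0.085,-0.004,-0.002,0.008,0,0,0],[0.05,0,0,0,0,0,0],[0.03,0,0,0,0,0,0],[0.015,0,0,0,0,0,0],[0.015,0,0,0,0,0,0]]}' --clamp_n 25

```text
time: 15.02
tcp_pos: [0.5661, 0.3298, 0.153]
tcp_rot: [0.704, 0.711, 0.0, 0.0]
contact_force: [-0.5, -0.2, 0.0]
width: 0.0382
finger_force: 0.0
```

Request:
jog_arm --rows '{"plan": [[0.015,0,0,0,0,0,0],[0.015,0,0,0,0,0,0],[0.015,0,0,0,0,0,0],[0.015,0,0,0,0,0,0],[0.015,0,0,0,0,0,0]]}'

```text
time: 15.43
tcp_pos: [0.5661, 0.3298, 0.1527]
tcp_rot: [0.704, 0.711, 0.0, 0.0]
contact_force: [1.0, -0.7, 2.1]
width: 0.0192
finger_force: 24.2
```

To row units: -0.02 m / 0.5 = -0.04, -0.01 m / 0.5 = -0.02.

Request:
jog_arm --rows '{"plan": [[0.015,0,0,-0.02,0,0,0],[0.015,0,0,-0.04,0,0,0],[0.015,0,0,0,0,0,0]]}'

```text
time: 15.68
tcp_pos: [0.5671, 0.3303, 0.1859]
tcp_rot: [0.704, 0.711, 0.002, 0.001]
contact_force: [0.2, 0.4, 1.2]
width: 0.0194
finger_force: 23.8
```

```bash
python3 - <<'E'
from h import *
p,d=eyes.grab_frame('wrist'); q=eyes.grab_frame('scene')[0]
cv2.imwrite('pics/w3.png',np.hstack([cv2.resize(p[240:480,200:440],(400,400)),cv2.resize(q[300:440,330:470],(400,400),interpolation=2)])[:,:,::-1])
E
```

```text
(no output)
```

View pics/w3.png

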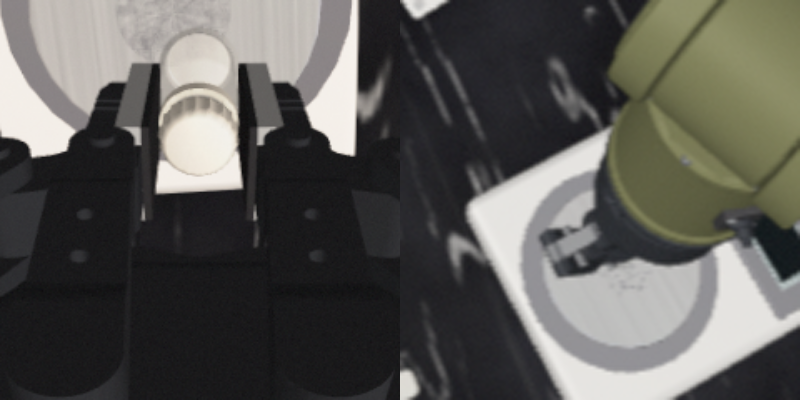

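The vial is held and vertical between the pads (left half, around (200,120)), and the pan is empty. I'll park it on the free bench at about (0.48, 0.18).

To row units: -0.035 m / 0.5 = -0.07, -0.025 m / 0.5 = -0.05.

Request:
jog_arm --rows '{"plan": [[0.015,-0.04,-0.02,0,0,0,0],[0.015,-0.07,-0.04,0,0,0,0],[0.015,-0.07,-0.04,0,0,0,0],[0.015,-0.07,-0.04,0,0,0,0],[0.015,-0.05,-0.032,0,0,0,0]]}'

```text
time: 16.2
tcp_pos: [0.4791, 0.1756, 0.1817]
tcp_rot: [0.704, 0.71, -0.001, -0.0]
contact_force: [0.8, -1.0, 0.3]
width: 0.0194
finger_force: 23.8
```

Request:
jog_arm --rows '{"plan": [[0.015,0,0,0.04,0,0,0],[0.015,0,0,0.06,0,0,0],[0.015,0,0,0.04,0,0,0],[0.015,0,0,0.016,0,0,0],[0.015,0,0,0,0,0,0]]}'

```text
time: 16.62
tcp_pos: [0.4802, 0.1785, 0.1024]
tcp_rot: [0.704, 0.711, -0.002, -0.001]
contact_force: [0.7, -0.4, 0.4]
width: 0.019
finger_force: 23.8
```

Request:
jog_arm --rows '{"plan": [[0.015,0,0,0,0,0,0],[0.015,0,0,0,0,0,0]]}'

```text
time: 16.78
tcp_pos: [0.4819, 0.1791, 0.1052]
tcp_rot: [0.704, 0.711, 0.0, 0.0]
contact_force: [-0.4, 0.3, -1.1]
width: 0.0196
finger_force: 23.8
```

To row units: 0.0035 m / 0.5 = 0.007.

Request:
jog_arm --rows '{"plan": [[0.015,0,0,0.007,0,0,0],[0.015,0,0,0,0,0,0],[0.015,0,0,0,0,0,0]]}'

```text
time: 17.03
tcp_pos: [0.4816, 0.1791, 0.1013]
tcp_rot: [0.704, 0.711, 0.0, 0.0]
contact_force: [0.5, -0.2, 0.3]
width: 0.0194
finger_force: 23.8
```

To row units: 0.0005 m / 0.5 = 0.001.

Request:
jog_arm --rows '{"plan": [[0.015,0,0,0.001,0,0,0],[0.085,0,0,0,0,0,0],[0.085,0,0,0,0,0,0],[0.085,0,0,0,0,0,0],[0.085,0,0,0,0,0,0]]}'

```text
time: 17.45
tcp_pos: [0.4814, 0.179, 0.1004]
tcp_rot: [0.704, 0.711, 0.0, 0.0]
contact_force: [0.5, -0.2, 0.1]
width: 0.0669
finger_force: 0.0
```

Request:
jog_arm --rows '{"plan": [[0.085,0,0,0,0,0,0],[0.085,0,0,-0.04,0,0,0],[0.085,0,0,-0.08,0,0,0],[0.085,0,0,-0.08,0,0,0],[0.085,0,0,-0.08,0,0,0]]}'

```text
time: 17.87
tcp_pos: [0.4809, 0.1786, 0.2418]
tcp_rot: [0.704, 0.711, -0.001, -0.0]
contact_force: [0.9, -0.4, 0.6]
width: 0.085
finger_force: 0.0
```

Request:
jog_arm --rows '{"plan": [[0.085,0,0,-0.06,0,0,0],[0.085,-0.072,0.038,0,0,0,0],[0.085,-0.072,0.038,0,0,0,0],[0.085,-0.072,0.038,0,0,0,0],[0.085,-0.072,0.038,0,0,0,0]]}'

```text
time: 18.28
tcp_pos: [0.5593, 0.0344, 0.2708]
tcp_rot: [0.703, 0.711, 0.0, 0.0]
contact_force: [0.6, 0.3, 0.9]
width: 0.085
finger_force: 0.0
```

Request:
jog_arm --rows '{"plan": [[0.085,-0.072,0.038,0,0,0,0],[0.085,-0.072,0.038,0,0,0,0],[0.085,-0.072,0.038,0,0,0,0],[0.085,0,0,0,0,0,0],[0.085,0,0,0,0,0,0]]}'

```text
time: 18.7
tcp_pos: [0.617, -0.0751, 0.2698]
tcp_rot: [0.705, 0.709, -0.001, 0.0]
contact_force: [0.1, -0.1, -0.6]
width: 0.085
finger_force: 0.0
```

```bash
python3 - <<'E'
from h import *
p,P,s=wcloud(); print(s['tcp_pos']); print('vf',circ(P,.6163,-.0724,.02,.05,.062)); print('pot',circ(P,.597,.012,.025,.038,.048))
print('cup rim',circ(P,.6163,-.0724,.03,.026,.034))
q,d=eyes.grab_frame('scene');cv2.imwrite('pics/s2.png',q[200:440,220:540,::-1]);Q=cloud('scene',d);q,d=eyes.grab_frame('top');Q2=cloud('top',d)
print('ve',circ(Q,.4815,.179,.03,.02,.06),circ(Q2,.4815,.179,.03,.02,.06))
E
```

```text
[ 0.61703065 -0.07507166  0.26980581]
vf (370, array([ 0.6162, -0.0717,  0.0565]), array([ 0.6162, -0.0724]), 0.0091)
pot (1025, array([0.5974, 0.0121, 0.043 ]), array([0.5974, 0.0122]), 0.0148)
cup rim (790, array([ 0.6109, -0.074 ,  0.0297]), array([ 0.6094, -0.0735]), 0.0283)
ve (125, array([0.4847, 0.1819, 0.0413]), array([0.4829, 0.1798]), 0.0115) (66, array([0.4809, 0.1747, 0.042 ]), array([0.482 , 0.1763]), 0.0115)
```

View pics/s2.png

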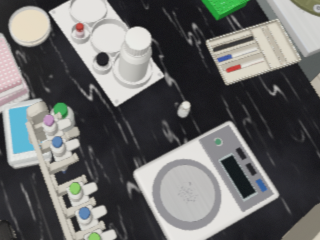

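The empty vial stands upright on the bench at crop pixel (184,108), and the pan is clear.

Careful with the scale: shifts go in shares of 0.5 m and turns go in shares of 4 rad. That gives: 0.035 m / 0.5 = 0.07, 0.003 m / 0.5 = 0.006.

Request:
jog_arm --rows '{"plan": [[0.085,0.006,-0.002,0.06,0,0,0],[0.085,0,0,0.07,0,0,0],[0.085,0,0,0.06,0,0,0],[0.085,0,0,0.04,0,0,0],[0.085,0,0,0,0,0,0]]}' --clamp_n 25

```text
time: 19.27
tcp_pos: [0.6133, -0.0659, 0.1513]
tcp_rot: [0.702, 0.712, -0.002, -0.003]
contact_force: [-0.7, 0.2, 0.0]
width: 0.085
finger_force: 0.0
```

Request:
jog_arm --rows '{"plan": [[0.085,0,0,0,0,0,0],[0.085,0,0,0,0,0,0]]}'

```text
time: 19.43
tcp_pos: [0.6166, -0.0679, 0.157]
tcp_rot: [0.703, 0.711, 0.001, 0.001]
contact_force: [-0.2, 0.4, 1.3]
width: 0.0847
finger_force: 0.0
```

To row units: 0.02 m / 0.5 = 0.04, 0.006 m / 0.5 = 0.012.

Request:
jog_arm --rows '{"plan": [[0.085,-0.008,0,0.04,0,0,0],[0.085,0,0,0.04,0,0,0],[0.085,0,0,0.012,0,0,0],[0.085,0,0,0,0,0,0],[0.085,0,0,0,0,0,0]]}' --clamp_n 25

```text
time: 19.85
tcp_pos: [0.6165, -0.0726, 0.1108]
tcp_rot: [0.703, 0.711, 0.001, 0.001]
contact_force: [-0.3, -0.7, 0.4]
width: 0.0849
finger_force: 0.0
```

To row units: 0.004 m / 0.5 = 0.008.

Request:
jog_arm --rows '{"plan": [[0.085,0,0,0.008,0,0,0],[0.05,0,0,0,0,0,0],[0.03,0,0,0,0,0,0],[0.015,0,0,0,0,0,0],[0.015,0,0,0,0,0,0]]}'

```text
time: 20.27
tcp_pos: [0.616, -0.0727, 0.1057]
tcp_rot: [0.704, 0.711, 0.0, 0.0]
contact_force: [-0.2, 0.1, -0.1]
width: 0.0384
finger_force: 0.0
```

Request:
jog_arm --rows '{"plan": [[0.015,0,0,0,0,0,0],[0.015,0,0,0,0,0,0],[0.015,0,0,0,0,0,0],[0.015,0,0,0,0,0,0],[0.015,0,0,0,0,0,0]]}'

```text
time: 20.68
tcp_pos: [0.616, -0.0728, 0.1056]
tcp_rot: [0.704, 0.711, 0.0, 0.0]
contact_force: [-1.3, -0.1, 3.4]
width: 0.019
finger_force: 24.2
```

To row units: -0.04 m / 0.5 = -0.08, -0.035 m / 0.5 = -0.07.

Request:
jog_arm --rows '{"plan": [[0.015,0,0,-0.04,0,0,0],[0.015,0,0,-0.07,0,0,0],[0.015,0,0,-0.08,0,0,0],[0.015,0,0,-0.08,0,0,0],[0.015,0,0,-0.08,0,0,0]]}'

```text
time: 21.1
tcp_pos: [0.6154, -0.0727, 0.2818]
tcp_rot: [0.704, 0.711, -0.0, -0.0]
contact_force: [1.4, -0.3, -0.2]
width: 0.0188
finger_force: 24.0
```

Request:
jog_arm --rows '{"plan": [[0.015,0.04,-0.004,-0.03,0,0,0],[0.015,0.07,-0.01,0,0,0,0],[0.015,0.08,-0.012,0,0,0,0],[0.015,0.08,-0.012,0,0,0,0],[0.015,0.08,-0.012,0,0,0,0]]}'

```text
time: 21.52
tcp_pos: [0.5885, 0.1035, 0.2953]
tcp_rot: [0.704, 0.71, 0.0, -0.0]
contact_force: [0.9, 0.5, 0.3]
width: 0.0193
finger_force: 24.0
```

Request:
jog_arm --rows '{"plan": [[0.015,0.08,-0.012,0,0,0,0],[0.015,0.08,-0.012,0,0,0,0],[0.015,0.08,-0.012,0,0,0,0],[0.015,0.08,-0.012,0,0,0,0],[0.015,0.07,-0.01,0,0,0,0]]}'

```text
time: 21.93
tcp_pos: [0.557, 0.2997, 0.295]
tcp_rot: [0.703, 0.711, -0.0, -0.0]
contact_force: [0.4, 0.3, -0.0]
width: 0.0195
finger_force: 24.0
```

Request:
jog_arm --rows '{"plan": [[0.015,0.05,-0.006,0.04,0,0,0],[0.015,0.026,0,0.06,0,0,0],[0.015,0,0,0.04,0,0,0],[0.015,0,0,0,0,0,0],[0.015,0,0,0,0,0,0]]}'

```text
time: 22.35
tcp_pos: [0.5544, 0.3341, 0.2244]
tcp_rot: [0.704, 0.711, -0.002, -0.0]
contact_force: [0.5, -0.1, 0.9]
width: 0.019
finger_force: 24.1
```

To row units: 0.03 m / 0.5 = 0.06, 0.025 m / 0.5 = 0.05.

Request:
jog_arm --rows '{"plan": [[0.015,0.002,0.008,0.05,0,0,0],[0.015,0,0,0.06,0,0,0],[0.015,0,0,0.024,0,0,0],[0.015,0,0,0,0,0,0],[0.015,0,0,0,0,0,0]]}'

```text
time: 22.77
tcp_pos: [0.5595, 0.3352, 0.1595]
tcp_rot: [0.704, 0.71, 0.0, 0.0]
contact_force: [-0.3, 0.8, 0.0]
width: 0.0187
finger_force: 24.1
```

Request:
jog_arm --rows '{"plan": [[0.015,0,0,0,0,0,0],[0.015,0,0,0,0,0,0]]}'

```text
time: 22.93
tcp_pos: [0.5598, 0.3359, 0.1605]
tcp_rot: [0.704, 0.711, 0.002, 0.0]
contact_force: [0.8, -0.6, 0.6]
width: 0.0194
finger_force: 24.1
```

To row units: 0.005 m / 0.5 = 0.01, 0.0025 m / 0.5 = 0.005.

Request:
jog_arm --rows '{"plan": [[0.015,0,-0.002,0.01,0,0,0],[0.015,0,0,0.005,0,0,0],[0.015,0,0,0,0,0,0],[0.015,0,0,0,0,0,0]]}'

```text
time: 23.27
tcp_pos: [0.5583, 0.3361, 0.1526]
tcp_rot: [0.704, 0.711, 0.001, 0.0]
contact_force: [-2.2, -1.3, 9.4]
width: 0.0191
finger_force: 25.7
```

To row units: -0.0005 m / 0.5 = -0.001.

Request:
jog_arm --rows '{"plan": [[0.015,0,0,-0.001,0,0,0],[0.085,0,0,0,0,0,0],[0.085,0,0,0,0,0,0],[0.085,0,0,0,0,0,0],[0.085,0,0,0,0,0,0]]}'

```text
time: 23.68
tcp_pos: [0.5577, 0.3356, 0.1511]
tcp_rot: [0.704, 0.711, -0.0, -0.0]
contact_force: [0.1, 0.7, 0.1]
width: 0.0666
finger_force: 0.0
```

Request:
jog_arm --rows '{"plan": [[0.085,0,0,0,0,0,0],[0.085,0,0,-0.04,0,0,0],[0.085,0,0,-0.06,0,0,0],[0.085,0,0,-0.06,0,0,0],[0.085,-0.074,-0.034,0,0,0,0]]}'

```text
time: 24.1
tcp_pos: [0.5449, 0.3069, 0.237]
tcp_rot: [0.701, 0.713, 0.008, 0.0]
contact_force: [2.0, 1.0, 0.9]
width: 0.0852
finger_force: 0.0
```

Request:
jog_arm --rows '{"plan": [[0.085,-0.08,-0.04,0,0,0,0],[0.085,-0.08,-0.04,0,0,0,0],[0.085,-0.08,-0.04,0,0,0,0],[0.085,0,0,0,0,0,0],[0.085,0,0,0,0,0,0]]}'

```text
time: 24.52
tcp_pos: [0.4858, 0.1838, 0.2319]
tcp_rot: [0.705, 0.709, -0.0, 0.0]
contact_force: [0.6, 1.0, -0.0]
width: 0.0852
finger_force: 0.0
```

```bash
python3 - <<'E'
from h import *
p,P,s=wcloud(); print(s['tcp_pos']); print('ve',circ(P,.4815,.179,.03,.02,.06),circ(P,.4815,.179,.02,.046,.06))
q,d=eyes.grab_frame('scene');cv2.imwrite('pics/s3.png',q[300:480,330:530,::-1].repeat(2,0).repeat(2,1));Q=cloud('scene',d);q,d=eyes.grab_frame('top');Q2=cloud('top',d)
print('vf',circ(Q,.5585,.336,.03,.097,.11),circ(Q2,.5585,.336,.03,.097,.11))
E
```

```text
[0.48578549 0.18383057 0.23192384]
ve (824, array([0.4823, 0.1827, 0.0432]), array([0.4823, 0.1795]), 0.0117) (452, array([0.4821, 0.1801, 0.0515]), array([0.4822, 0.1794]), 0.0089)
vf (78, array([0.5588, 0.3365, 0.1031]), array([0.5582, 0.3364]), 0.0089) 0
```

View pics/s3.png

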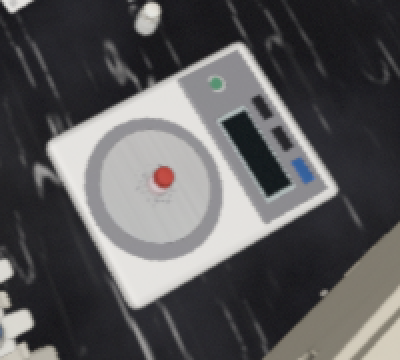

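The filled vial (red cap at (163,178)) stands upright in the middle of the pan. The empty one is at (148,18) on the bench, and I'll pick it up next.

To row units: 0.035 m / 0.5 = 0.07, -0.004 m / 0.5 = -0.008.

Request:
jog_arm --rows '{"plan": [[0.085,-0.008,-0.008,0.06,0,0,0],[0.085,0,0,0.07,0,0,0],[0.085,0,0,0.06,0,0,0],[0.085,0,0,0.03,0,0,0],[0.085,0,0,0,0,0,0]]}' --clamp_n 25

```text
time: 25.08
tcp_pos: [0.4812, 0.1831, 0.1178]
tcp_rot: [0.703, 0.711, -0.003, -0.001]
contact_force: [0.1, -0.3, 0.8]
width: 0.0847
finger_force: 0.0
```

Request:
jog_arm --rows '{"plan": [[0.085,0,0,0,0,0,0],[0.085,0,0,0,0,0,0]]}'

```text
time: 25.25
tcp_pos: [0.4833, 0.183, 0.122]
tcp_rot: [0.703, 0.711, 0.001, 0.0]
contact_force: [-0.2, -0.4, 0.1]
width: 0.0849
finger_force: 0.0
```

To row units: 0.015 m / 0.5 = 0.03, 0.0055 m / 0.5 = 0.011.

Request:
jog_arm --rows '{"plan": [[0.085,-0.007,-0.002,0.03,0,0,0],[0.085,0,0,0.011,0,0,0],[0.085,0,0,0,0,0,0],[0.085,0,0,0,0,0,0],[0.05,0,0,0,0,0,0]]}'

```text
time: 25.67
tcp_pos: [0.482, 0.1789, 0.1017]
tcp_rot: [0.704, 0.711, 0.001, 0.0]
contact_force: [1.2, 0.3, 0.3]
width: 0.075
finger_force: 0.0
```

Request:
jog_arm --rows '{"plan": [[0.03,0,0,0,0,0,0],[0.015,0,0,0,0,0,0],[0.015,0,0,0,0,0,0],[0.015,0,0,0,0,0,0],[0.015,0,0,0,0,0,0]]}'

```text
time: 26.08
tcp_pos: [0.4817, 0.1787, 0.1011]
tcp_rot: [0.704, 0.711, 0.0, 0.0]
contact_force: [0.9, 0.7, 2.8]
width: 0.0191
finger_force: 23.9
```

Request:
jog_arm --rows '{"plan": [[0.015,0,0,0,0,0,0],[0.015,0,0,0,0,0,0],[0.015,0,0,0,0,0,0]]}'

```text
time: 26.33
tcp_pos: [0.4817, 0.1787, 0.1011]
tcp_rot: [0.704, 0.711, 0.0, 0.0]
contact_force: [0.1, 0.3, 4.1]
width: 0.019
finger_force: 24.3
```

Vial held. Now I fit the rack pose to the cup rims to get the exact cup centre, and lift meanwhile.

To row units: -0.04 m / 0.5 = -0.08, -0.02 m / 0.5 = -0.04.

Request:
jog_arm --rows '{"plan": [[0.015,0,0,-0.04,0,0,0],[0.015,0,0,-0.08,0,0,0],[0.015,0,0,-0.08,0,0,0],[0.015,0,0,-0.08,0,0,0],[0.015,0,0,-0.08,0,0,0]]}'

```text
time: 26.75
tcp_pos: [0.4808, 0.1783, 0.2825]
tcp_rot: [0.704, 0.711, -0.001, -0.0]
contact_force: [1.0, 0.7, -0.1]
width: 0.0193
finger_force: 23.8
```

Request:
jog_arm --rows '{"plan": [[0.015,0,0,-0.03,0,0,0],[0.015,0,0,0,0,0,0]]}'

```text
time: 26.92
tcp_pos: [0.4828, 0.1789, 0.3]
tcp_rot: [0.704, 0.711, 0.003, 0.001]
contact_force: [0.5, 0.7, -0.1]
width: 0.019
finger_force: 23.8
```

```bash
python3 - <<'E'
from h import *
from scipy.optimize import least_squares
C=np.array([(-14,-90),(-14,0),(-14,90),(36,-45),(36,45)])/1e3; r=np.array([43.3]*3+[21.3]*2)/1e3
for n in('top','scene'):
    Q=cloud(n,eyes.grab_frame(n)[1]).reshape(-1,3); A=Q[(abs(Q[:,2]-.03)<.003)&(np.hypot(Q[:,0]-.57,Q[:,1]+.04)<.15)][:,:2]
    def f(p):
        c,s=np.cos(p[2]),np.sin(p[2]); W=C@np.array([[c,s],[-s,c]])+p[:2]
        return abs(np.hypot(*(A[:,None]-W).transpose(2,0,1))-r).min(1)
    o=least_squares(f,[.573,-.037,.2],loss='soft_l1',f_scale=.002); p=o.x; c,s=np.cos(p[2]),np.sin(p[2])
    print(n,len(A),p.round(4),np.median(f(p)).round(5),(C@np.array([[c,s],[-s,c]])+p[:2]).round(4).tolist())
E
```

```text
top 434 [ 0.5751 -0.0394  0.219 ] 0.00392 [[0.5809, -0.1303], [0.5614, -0.0425], [0.5418, 0.0454], [0.62, -0.0755], [0.6004, 0.0123]]
scene 706 [ 0.5975 -0.0312  0.6297] 0.00895 [[0.6392, -0.1122], [0.5862, -0.0395], [0.5332, 0.0333], [0.6531, -0.0464], [0.6001, 0.0263]]
```

The top fit puts the cup at about (0.620, -0.075), within 4 mm of where the vial stood, so I aim at (0.617, -0.073).

To row units: -0.036 m / 0.5 = -0.072, -0.02 m / 0.5 = -0.04.

Request:
jog_arm --rows '{"plan": [[0.015,-0.04,0.02,0,0,0,0],[0.015,-0.072,0.038,0,0,0,0],[0.015,-0.072,0.038,0,0,0,0],[0.015,-0.072,0.038,0,0,0,0],[0.015,-0.072,0.038,0,0,0,0]]}'

```text
time: 27.43
tcp_pos: [0.5689, 0.014, 0.2936]
tcp_rot: [0.703, 0.711, -0.001, -0.001]
contact_force: [0.8, 0.0, -0.2]
width: 0.0191
finger_force: 23.8
```

Request:
jog_arm --rows '{"plan": [[0.015,-0.072,0.038,0,0,0,0],[0.015,-0.072,0.038,0,0,0,0],[0.015,-0.032,0.02,0,0,0,0],[0.015,0,0,0,0,0,0],[0.015,0,0,0,0,0,0]]}'

```text
time: 27.85
tcp_pos: [0.6174, -0.0731, 0.2932]
tcp_rot: [0.704, 0.71, -0.002, -0.002]
contact_force: [-0.1, 2.2, -0.5]
width: 0.0191
finger_force: 23.8
```

Request:
jog_arm --rows '{"plan": [[0.015,0,0,0.04,0,0,0],[0.015,0,0,0.07,0,0,0],[0.015,0,0,0.07,0,0,0],[0.015,0,0,0.04,0,0,0],[0.015,0,0,0,0,0,0]]}'

```text
time: 28.27
tcp_pos: [0.6146, -0.069, 0.1802]
tcp_rot: [0.703, 0.712, -0.003, -0.005]
contact_force: [-0.8, 0.0, 0.2]
width: 0.0192
finger_force: 23.9
```

Request:
jog_arm --rows '{"plan": [[0.015,0,0,0,0,0,0],[0.015,0,0,0,0,0,0]]}'

```text
time: 28.43
tcp_pos: [0.6184, -0.0711, 0.1869]
tcp_rot: [0.703, 0.711, 0.0, 0.0]
contact_force: [-0.1, -0.4, 0.5]
width: 0.0194
finger_force: 23.9
```

To row units: 0.02 m / 0.5 = 0.04, 0.01 m / 0.5 = 0.02.

Request:
jog_arm --rows '{"plan": [[0.015,-0.004,-0.002,0.04,0,0,0],[0.015,0,0,0.04,0,0,0],[0.015,0,0,0.02,0,0,0],[0.015,0,0,0,0,0,0],[0.015,0,0,0,0,0,0]]}'

```text
time: 28.85
tcp_pos: [0.6174, -0.0739, 0.1369]
tcp_rot: [0.703, 0.711, 0.0, 0.0]
contact_force: [0.2, 0.0, -0.2]
width: 0.0193
finger_force: 23.9
```

To row units: 0.015 m / 0.5 = 0.03, 0.01 m / 0.5 = 0.02.

Request:
jog_arm --rows '{"plan": [[0.015,0,0,0.03,0,0,0],[0.015,0,0,0.02,0,0,0],[0.015,0,0,0.01,0,0,0],[0.015,0,0,0,0,0,0],[0.015,0,0,0,0,0,0]]}'

```text
time: 29.27
tcp_pos: [0.6173, -0.0741, 0.1064]
tcp_rot: [0.704, 0.711, 0.0, 0.0]
contact_force: [-0.8, -0.2, 0.1]
width: 0.0188
finger_force: 23.9
```

Release, rise, and check.

To row units: 0.0005 m / 0.5 = 0.001.

Request:
jog_arm --rows '{"plan": [[0.015,0,0,0.001,0,0,0],[0.085,0,0,0,0,0,0],[0.085,0,0,0,0,0,0],[0.085,0,0,0,0,0,0],[0.085,0,0,0,0,0,0]]}'

```text
time: 29.68
tcp_pos: [0.617, -0.074, 0.1054]
tcp_rot: [0.704, 0.711, -0.0, -0.0]
contact_force: [0.2, 0.4, 0.9]
width: 0.0666
finger_force: 0.0
```

Request:
jog_arm --rows '{"plan": [[0.085,0,0,0,0,0,0],[0.085,0,0,-0.04,0,0,0],[0.085,0,0,-0.08,0,0,0],[0.085,0,0,-0.08,0,0,0],[0.085,0,0,-0.08,0,0,0]]}'

```text
time: 30.1
tcp_pos: [0.6165, -0.0741, 0.2467]
tcp_rot: [0.704, 0.711, -0.001, -0.0]
contact_force: [1.2, 0.1, -0.4]
width: 0.0849
finger_force: 0.0
```

Request:
jog_arm --rows '{"plan": [[0.085,0,0,-0.08,0,0,0],[0.085,0,0,-0.04,0,0,0],[0.085,0,0,0,0,0,0]]}'

```text
time: 30.35
tcp_pos: [0.6187, -0.0748, 0.3113]
tcp_rot: [0.704, 0.711, 0.003, 0.004]
contact_force: [1.1, -0.6, -0.6]
width: 0.0849
finger_force: 0.0
```

```bash
python3 - <<'E'
from h import *
p,P,s=wcloud(); print(s['tcp_pos']); print('ve',circ(P,.617,-.074,.02,.05,.062)); print('pot',circ(P,.597,.012,.025,.038,.048)); cv2.imwrite('pics/w4.png',p[:,:,::-1])
E
```

```text
[ 0.61868794 -0.07475592  0.31128743]
ve (298, array([ 0.6177, -0.0727,  0.0565]), array([ 0.6178, -0.0733]), 0.0092)
pot (795, array([0.5975, 0.0121, 0.043 ]), array([0.5972, 0.0122]), 0.0148)
```

View pics/w4.png

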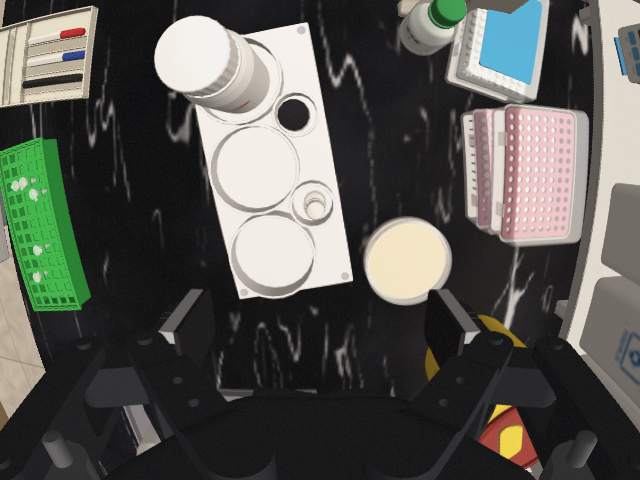

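The empty vial stands upright in its cup at pixel (314,205), and the pot at (296,114) is unmoved. Next, the short bottle goes back.

To row units: -0.033 m / 0.5 = -0.066, -0.021 m / 0.5 = -0.042.

Request:
jog_arm --rows '{"plan": [[0.085,-0.066,-0.042,0,0,0,0],[0.085,-0.066,-0.042,0,0,0,0],[0.085,-0.066,-0.042,0,0,0,0],[0.085,-0.066,-0.042,0,0,0,0],[0.085,-0.066,-0.042,0,0,0,0]]}'

```text
time: 30.82
tcp_pos: [0.512, -0.241, 0.3038]
tcp_rot: [0.703, 0.711, -0.001, -0.001]
contact_force: [-0.3, -0.5, -0.4]
width: 0.0852
finger_force: 0.0
```

Request:
jog_arm --rows '{"plan": [[0.085,-0.066,-0.042,0,0,0,0],[0.085,-0.066,-0.042,0,0,0,0],[0.085,-0.066,-0.042,0,0,0,0],[0.085,-0.066,-0.042,0,0,0,0],[0.085,-0.048,-0.028,0,0,0,0]]}'

```text
time: 31.23
tcp_pos: [0.4139, -0.3997, 0.304]
tcp_rot: [0.705, 0.709, -0.001, -0.001]
contact_force: [-0.8, -0.7, -0.7]
width: 0.0849
finger_force: 0.0
```

Request:
jog_arm --rows '{"plan": [[0.085,0,0,0.06,0,0,0],[0.085,0,0,0.06,0,0,0],[0.085,0,0,0,0,0,0],[0.085,0,0,0,0,0,0]]}'

```text
time: 31.57
tcp_pos: [0.4165, -0.396, 0.2434]
tcp_rot: [0.704, 0.711, -0.0, -0.003]
contact_force: [-0.2, 0.1, 0.7]
width: 0.0854
finger_force: 0.0
```

```bash
python3 - <<'E'
from h import *
p,P,s=wcloud(); print(s['tcp_pos']); print('R',circ(P,.414,-.395,.045,.121,.134)); print('M',circ(P,.5545,-.391,.04,.158,.17))
E
```

```text
[ 0.41649099 -0.39597394  0.24343126]
R (7469, array([ 0.4141, -0.3958,  0.1276]), array([ 0.414 , -0.3974]), 0.0275)
M (2644, array([ 0.5519, -0.3895,  0.1651]), array([ 0.5549, -0.3909]), 0.0179)
```

To row units: 0.03 m / 0.5 = 0.06, 0.025 m / 0.5 = 0.05.

Request:
jog_arm --rows '{"plan": [[0.085,-0.002,-0.006,0.05,0,0,0],[0.085,0,0,0.06,0,0,0],[0.085,0,0,0.024,0,0,0],[0.085,0,0,0,0,0,0],[0.085,0,0,0,0,0,0]]}' --clamp_n 60

```text
time: 32.03
tcp_pos: [0.415, -0.3982, 0.1795]
tcp_rot: [0.703, 0.711, -0.0, 0.0]
contact_force: [0.0, -0.2, 0.1]
width: 0.0852
finger_force: 0.0
```

To row units: 0.003 m / 0.5 = 0.006, -0.001 m / 0.5 = -0.002.

Request:
jog_arm --rows '{"plan": [[0.085,0.002,-0.002,0.006,0,0,0],[0.085,0,0,0,0,0,0],[0.05,0,0,0,0,0,0],[0.045,0,0,0,0,0,0],[0.045,0,0,0,0,0,0]]}' --clamp_n 60

```text
time: 32.45
tcp_pos: [0.4137, -0.3975, 0.1765]
tcp_rot: [0.704, 0.711, 0.0, 0.001]
contact_force: [0.5, 0.1, 6.6]
width: 0.0533
finger_force: 62.2
```

Request:
jog_arm --rows '{"plan": [[0.045,0,0,0,0,0,0],[0.045,0,0,0,0,0,0],[0.045,0,0,0,0,0,0],[0.045,0,0,0,0,0,0],[0.045,0,0,0,0,0,0]]}'

```text
time: 32.87
tcp_pos: [0.4136, -0.3975, 0.1766]
tcp_rot: [0.704, 0.711, 0.0, 0.001]
contact_force: [0.1, 1.2, 6.1]
width: 0.0535
finger_force: 62.2
```

Request:
jog_arm --rows '{"plan": [[0.045,0,0,-0.04,0,0,0],[0.045,0,0,-0.07,0,0,0],[0.045,0,0,-0.07,0,0,0],[0.045,0,0,-0.04,0,0,0],[0.045,0,0,0,0,0,0]]}'

```text
time: 33.28
tcp_pos: [0.4141, -0.3987, 0.2903]
tcp_rot: [0.704, 0.711, 0.0, 0.004]
contact_force: [0.5, -1.5, -1.3]
width: 0.0533
finger_force: 63.8
```

To row units: 0.034 m / 0.5 = 0.068, 0.033 m / 0.5 = 0.066.

Request:
jog_arm --rows '{"plan": [[0.045,0.034,0.02,0,0,0,0],[0.045,0.066,0.04,0,0,0,0],[0.045,0.068,0.04,0,0,0,0],[0.045,0.068,0.04,0,0,0,0],[0.045,0.068,0.04,0,0,0,0]]}'

```text
time: 33.7
tcp_pos: [0.5019, -0.2424, 0.2844]
tcp_rot: [0.704, 0.71, -0.0, -0.001]
contact_force: [1.2, -0.6, -0.9]
width: 0.0527
finger_force: 63.8
```

Request:
jog_arm --rows '{"plan": [[0.045,0.068,0.04,0,0,0,0],[0.045,0.068,0.04,0,0,0,0],[0.045,0.068,0.04,0,0,0,0],[0.045,0.034,0.02,0,0,0,0],[0.045,0,0,0,0,0,0]]}'

```text
time: 34.12
tcp_pos: [0.5728, -0.1176, 0.2837]
tcp_rot: [0.7, 0.714, 0.001, -0.002]
contact_force: [-0.3, 0.8, -0.8]
width: 0.0532
finger_force: 63.8
```

Request:
jog_arm --rows '{"plan": [[0.045,0,0,0,0,0,0],[0.045,0,0,0,0,0,0]]}'

```text
time: 34.28
tcp_pos: [0.5698, -0.1253, 0.2846]
tcp_rot: [0.704, 0.71, -0.001, -0.0]
contact_force: [-0.1, -1.5, -1.6]
width: 0.0531
finger_force: 63.8
```

To row units: 0.03 m / 0.5 = 0.06, 0.02 m / 0.5 = 0.04.

Request:
jog_arm --rows '{"plan": [[0.045,-0.004,0.01,0.04,0,0,0],[0.045,0,0,0.06,0,0,0],[0.045,0,0,0.03,0,0,0],[0.045,0,0,0,0,0,0],[0.045,0,0,0,0,0,0]]}'

```text
time: 34.7
tcp_pos: [0.5746, -0.128, 0.22]
tcp_rot: [0.704, 0.71, -0.001, -0.001]
contact_force: [0.3, -0.4, -1.1]
width: 0.0532
finger_force: 63.7
```

Request:
jog_arm --rows '{"plan": [[0.045,0,0,0,0,0,0]]}'

```text
time: 34.78
tcp_pos: [0.5757, -0.1278, 0.2215]
tcp_rot: [0.704, 0.71, 0.0, 0.001]
contact_force: [0.7, 1.3, -1.1]
width: 0.0531
finger_force: 63.7
```

To row units: 0.02 m / 0.5 = 0.04, 0.015 m / 0.5 = 0.03.

Request:
jog_arm --rows '{"plan": [[0.045,0.002,0,0.04,0,0,0],[0.045,0,0,0.03,0,0,0],[0.045,0,0,0.01,0,0,0],[0.045,0,0,0,0,0,0],[0.045,0,0,0,0,0,0]]}'

```text
time: 35.2
tcp_pos: [0.576, -0.1259, 0.1815]
tcp_rot: [0.704, 0.71, 0.0, 0.001]
contact_force: [0.2, -0.3, -1.3]
width: 0.0534
finger_force: 63.8
```

To row units: 0.0035 m / 0.5 = 0.007, -0.001 m / 0.5 = -0.002.

Request:
jog_arm --rows '{"plan": [[0.045,0,-0.002,0.007,0,0,0],[0.045,0,0,0.001,0,0,0],[0.085,0,0,0,0,0,0],[0.085,0,0,0,0,0,0],[0.085,0,0,0,0,0,0]]}'

```text
time: 35.62
tcp_pos: [0.5746, -0.1255, 0.1767]
tcp_rot: [0.704, 0.711, 0.0, 0.0]
contact_force: [-0.2, 0.2, -0.4]
width: 0.0844
finger_force: 0.0
```

Request:
jog_arm --rows '{"plan": [[0.085,0,0,0,0,0,0],[0.085,0,0,-0.04,0,0,0],[0.085,0,0,-0.08,0,0,0],[0.085,0,0,-0.08,0,0,0],[0.085,0,0,-0.08,0,0,0]]}'

```text
time: 36.03
tcp_pos: [0.5741, -0.1255, 0.3178]
tcp_rot: [0.704, 0.711, -0.0, -0.0]
contact_force: [1.4, -0.6, -0.8]
width: 0.0852
finger_force: 0.0
```

Request:
jog_arm --rows '{"plan": [[0.085,-0.048,-0.006,0,0,0,0],[0.085,-0.08,-0.006,0,0,0,0],[0.085,-0.08,-0.006,0,0,0,0],[0.085,-0.08,-0.006,0,0,0,0],[0.085,-0.08,-0.006,0,0,0,0]]}'

```text
time: 36.45
tcp_pos: [0.561, -0.3111, 0.3166]
tcp_rot: [0.703, 0.711, 0.0, 0.0]
contact_force: [1.2, 0.1, 0.5]
width: 0.0852
finger_force: 0.0
```

Request:
jog_arm --rows '{"plan": [[0.085,-0.08,-0.006,0,0,0,0],[0.085,-0.08,-0.006,0,0,0,0],[0.085,0,0,0,0,0,0],[0.085,0,0,0.06,0,0,0],[0.085,0,0,0,0,0,0]]}'

```text
time: 36.87
tcp_pos: [0.5545, -0.3892, 0.2817]
tcp_rot: [0.704, 0.71, -0.001, -0.003]
contact_force: [-1.1, 0.8, -1.2]
width: 0.0851
finger_force: 0.0
```

Request:
jog_arm --rows '{"plan": [[0.085,0,0,0,0,0,0],[0.085,0,0,0,0,0,0]]}'

```text
time: 37.03
tcp_pos: [0.5566, -0.389, 0.2871]
tcp_rot: [0.703, 0.711, 0.0, -0.0]
contact_force: [0.6, -0.7, -0.5]
width: 0.085
finger_force: 0.0
```

To row units: 0.035 m / 0.5 = 0.07, 0.025 m / 0.5 = 0.05.

Request:
jog_arm --rows '{"plan": [[0.085,-0.004,-0.004,0.04,0,0,0],[0.085,0,0,0.07,0,0,0],[0.085,0,0,0.05,0,0,0],[0.085,0,0,0,0,0,0],[0.085,0,0,0,0,0,0]]}' --clamp_n 60

```text
time: 37.45
tcp_pos: [0.5545, -0.391, 0.2069]
tcp_rot: [0.703, 0.711, -0.0, -0.001]
contact_force: [0.4, 0.3, 0.7]
width: 0.0847
finger_force: 0.0
```

To row units: 0.003 m / 0.5 = 0.006.

Request:
jog_arm --rows '{"plan": [[0.085,0,0,0.006,0,0,0],[0.05,0,0,0,0,0,0],[0.03,0,0,0,0,0,0],[0.02,0,0,0,0,0,0],[0.02,0,0,0,0,0,0]]}' --clamp_n 60

```text
time: 37.87
tcp_pos: [0.5544, -0.3919, 0.2044]
tcp_rot: [0.704, 0.711, 0.0, 0.001]
contact_force: [0.3, 0.1, -0.7]
width: 0.038
finger_force: 0.0
```

Request:
jog_arm --rows '{"plan": [[0.02,0,0,0,0,0,0],[0.02,0,0,0,0,0,0],[0.02,0,0,0,0,0,0],[0.02,0,0,0,0,0,0],[0.02,0,0,0,0,0,0]]}'

```text
time: 38.28
tcp_pos: [0.5546, -0.392, 0.2044]
tcp_rot: [0.704, 0.711, 0.0, 0.001]
contact_force: [0.8, 0.1, 5.5]
width: 0.0325
finger_force: 59.4
```

Request:
jog_arm --rows '{"plan": [[0.02,0,0,-0.04,0,0,0],[0.02,0,0,-0.07,0,0,0],[0.02,0,0,-0.07,0,0,0],[0.02,0,0,-0.07,0,0,0],[0.02,0,0,-0.07,0,0,0]]}'

```text
time: 38.7
tcp_pos: [0.5536, -0.3913, 0.3642]
tcp_rot: [0.704, 0.711, -0.0, -0.001]
contact_force: [1.3, -1.2, -3.0]
width: 0.0326
finger_force: 60.3
```

Request:
jog_arm --rows '{"plan": [[0.02,0,0,-0.02,0,0,0],[0.02,0,0,0,0,0,0]]}'

```text
time: 38.87
tcp_pos: [0.5545, -0.3924, 0.3764]
tcp_rot: [0.704, 0.711, 0.0, 0.003]
contact_force: [0.3, -1.2, -2.1]
width: 0.0325
finger_force: 60.4
```

To row units: 0.04 m / 0.5 = 0.08, 0.035 m / 0.5 = 0.07.

Request:
jog_arm --rows '{"plan": [[0.02,0.04,0,0,0,0,0],[0.02,0.07,0.002,0,0,0,0],[0.02,0.08,0.002,0,0,0,0],[0.02,0.08,0.002,0,0,0,0],[0.02,0.08,0,0,0,0,0]]}'

```text
time: 39.28
tcp_pos: [0.5545, -0.2144, 0.3702]
tcp_rot: [0.704, 0.711, -0.001, -0.002]
contact_force: [1.3, 0.1, -2.4]
width: 0.0327
finger_force: 60.3
```

Request:
jog_arm --rows '{"plan": [[0.02,0.08,0,0,0,0,0],[0.02,0.08,0,0,0,0,0],[0.02,0.08,0,0,0,0,0],[0.02,0.07,0,0,0,0,0],[0.02,0.04,0,0,0,0,0]]}'

```text
time: 39.7
tcp_pos: [0.5526, -0.0359, 0.3704]
tcp_rot: [0.702, 0.713, -0.001, -0.003]
contact_force: [1.0, 0.3, -3.1]
width: 0.0327
finger_force: 60.4
```

Request:
jog_arm --rows '{"plan": [[0.02,0,0,0,0,0,0],[0.02,0,0,0,0,0,0],[0.02,0,0,0,0,0,0]]}'

```text
time: 39.95
tcp_pos: [0.5531, -0.0424, 0.3716]
tcp_rot: [0.704, 0.71, -0.001, -0.001]
contact_force: [-0.7, -1.0, -2.9]
width: 0.0324
finger_force: 60.4
```

To row units: 0.035 m / 0.5 = 0.07, 0.02 m / 0.5 = 0.04.

Request:
jog_arm --rows '{"plan": [[0.02,0.004,0.011,0.04,0,0,0],[0.02,0,0,0.07,0,0,0],[0.02,0,0,0.07,0,0,0],[0.02,0,0,0.04,0,0,0],[0.02,0,0,0,0,0,0]]}'

```text
time: 40.37
tcp_pos: [0.5564, -0.041, 0.2582]
tcp_rot: [0.705, 0.71, -0.004, -0.003]
contact_force: [0.1, -0.4, -2.5]
width: 0.0327
finger_force: 60.5
```

Request:
jog_arm --rows '{"plan": [[0.02,0,0,0,0,0,0],[0.02,0,0,0,0,0,0]]}'

```text
time: 40.53
tcp_pos: [0.5598, -0.0409, 0.2645]
tcp_rot: [0.704, 0.71, 0.0, 0.001]
contact_force: [-0.6, -0.1, -1.7]
width: 0.0326
finger_force: 60.5
```

To row units: 0.02 m / 0.5 = 0.04, 0.013 m / 0.5 = 0.026.

Request:
jog_arm --rows '{"plan": [[0.02,0.002,-0.002,0.04,0,0,0],[0.02,0,0,0.04,0,0,0],[0.02,0,0,0.026,0,0,0],[0.02,0,0,0,0,0,0],[0.02,0,0,0,0,0,0]]}'

```text
time: 40.95
tcp_pos: [0.5588, -0.039, 0.2116]
tcp_rot: [0.704, 0.71, 0.0, 0.001]
contact_force: [0.7, 0.6, -2.7]
width: 0.0325
finger_force: 60.4
```

To row units: 0.004 m / 0.5 = 0.008, 0.002 m / 0.5 = 0.004.

Request:
jog_arm --rows '{"plan": [[0.02,0,0,0.008,0,0,0],[0.02,0,0,0.004,0,0,0],[0.02,0,0,0,0,0,0],[0.02,0,0,0,0,0,0]]}'

```text
time: 41.28
tcp_pos: [0.559, -0.0387, 0.2054]
tcp_rot: [0.704, 0.711, 0.001, 0.001]
contact_force: [1.2, -0.4, 2.1]
width: 0.0327
finger_force: 60.8
```

Standing. Release, retreat up, verify.

Request:
jog_arm --rows '{"plan": [[0.02,0,0,0,0,0,0],[0.085,0,0,0,0,0,0],[0.085,0,0,0,0,0,0],[0.085,0,0,0,0,0,0],[0.085,0,0,0,0,0,0]]}'

```text
time: 41.7
tcp_pos: [0.558, -0.0386, 0.2043]
tcp_rot: [0.704, 0.711, -0.0, -0.0]
contact_force: [-0.3, -0.2, 0.0]
width: 0.0789
finger_force: 0.0
```

Request:
jog_arm --rows '{"plan": [[0.085,0,0,0,0,0,0],[0.085,0,0,-0.04,0,0,0],[0.085,0,0,-0.08,0,0,0],[0.085,0,0,-0.08,0,0,0],[0.085,0,0,-0.08,0,0,0]]}'

```text
time: 42.12
tcp_pos: [0.5576, -0.0387, 0.3458]
tcp_rot: [0.704, 0.711, -0.001, -0.0]
contact_force: [2.0, -0.6, -0.4]
width: 0.0853
finger_force: 0.0
```

Request:
jog_arm --rows '{"plan": [[0.085,0,-0.06,-0.04,0,0,0],[0.085,0,-0.06,0,0,0,0],[0.085,0,0,0,0,0,0],[0.085,0,0,0,0,0,0],[0.085,0,0,0,0,0,0]]}'

```text
time: 42.53
tcp_pos: [0.4985, -0.039, 0.3644]
tcp_rot: [0.703, 0.711, 0.0, 0.0]
contact_force: [0.9, -0.7, -0.4]
width: 0.0851
finger_force: 0.0
```

```bash
python3 - <<'E'
from h import *
p,P,s=wcloud(); print(s['tcp_pos'])
q,d=eyes.grab_frame('scene');cv2.imwrite('pics/s9.png',q[:,:,::-1]);Q=cloud('scene',d)
for P in(P,Q):
  print('M',circ(P,.5588,-.04,.04,.16,.172)); print('R',circ(P,.574,-.128,.045,.122,.134)); print('ve',circ(P,.6163,-.0724,.02,.05,.062)); print('pot',circ(P,.597,.012,.025,.038,.048));print('L',circ(P,.538,.048,.045,.148,.16));print('vf',circ(P,.5585,.336,.03,.097,.11))
E
```

```text
[ 0.49846425 -0.03899687  0.36441659]
M (1560, array([ 0.5595, -0.037 ,  0.1667]), array([ 0.5606, -0.0377]), 0.0181)
R (2319, array([ 0.5747, -0.1237,  0.1284]), array([ 0.5756, -0.126 ]), 0.0281)
ve (196, array([ 0.6173, -0.0726,  0.0564]), array([ 0.6173, -0.0728]), 0.0091)
pot (559, array([0.5966, 0.0125, 0.043 ]), array([0.5971, 0.0128]), 0.0151)
L (3613, array([0.538 , 0.0477, 0.1548]), array([0.5388, 0.0482]), 0.0268)
vf 0
M (214, array([ 0.5607, -0.0361,  0.1661]), array([ 0.5604, -0.0371]), 0.0176)
R (442, array([ 0.5759, -0.1237,  0.128 ]), array([ 0.5751, -0.1247]), 0.0277)
ve (48, array([ 0.6174, -0.0722,  0.0554]), array([ 0.6162, -0.0724]), 0.0104)
pot (131, array([0.5967, 0.0133, 0.0426]), array([0.5971, 0.0134]), 0.0152)
L (516, array([0.5387, 0.0497, 0.154 ]), array([0.5381, 0.0479]), 0.0268)
vf (78, array([0.5589, 0.3365, 0.1028]), array([0.5582, 0.3363]), 0.0089)
```

View pics/s9.png

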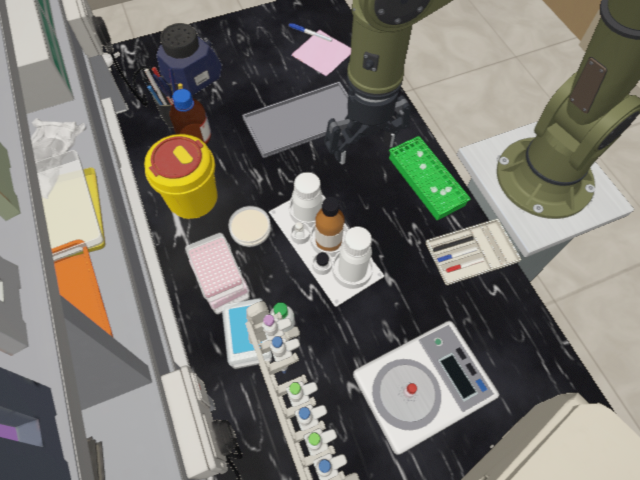

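The picture shows all three bottles back in the rack, at (307,197), (330,225) and (355,255). The empty vial is in its cup at (300,232), the filled vial is on the pan at (411,389), and the gripper is clear.

```bash
python3 -c "
from plant import workorder; print(workorder.finish_job())"
```

```text
the job is handed in; nothing more can be done
None
```

The job is handed in at about 43 s of robot time; at the last check the filled vial stood about 2 mm from the pan centre, the empty one in its cup, the two moved bottles within about 3 mm of their starts, and the third bottle and pot unmoved, but no verdict was returned.

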